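# Unpack the panel stack and send the tray home

## Robot

A 6-joint arm with a two-finger parallel gripper is mounted at the origin on the work surface. World frame = base frame: x ahead of the robot, y to its left, z up, the work surface at z = 0. Lengths are in m, angles in rad, forces in N, time in s.
With the tool pointing down it reaches from about 0.425 to 0.95 m from the base axis. Payload 14.7 kg.
Tool frame: the origin (TCP) lies between the finger pads; the fingertips stand 8 mm ahead of it and the grasp point (between the pads) lies 11 mm behind it (arm.tcp_to_tips is the distance from the TCP to the fingertips, in m); y points along the fingers, x is the direction in which the jaws open and shut, and the axes are right-handed (so a half turn about y gives the same grasp; the last joint's range is limited). The gripper opens to 85 mm and grips with 20 to 120 N. Pads are 22 mm wide; open, the fingers measure 114 mm over their backs; the gripper's body (76 mm by 85 mm) begins 54 mm behind the grasp point. The pads swing forward as they close: fully open they stand 13 mm farther back than shut.
Start: joints at [1.134, 0.48, 1.596, -0, 1.065, -0.047], TCP at [0.247, 0.601, 0.239] pointing down, gripper open.
Joint ranges: [-2.75, 2.75], [-0.82, 2.05], [0.23, 2.67], [-1.56, 4.7], [0.09, 2.69], [-2.92, 2.92]. Speed limits (rad/s): [1.89, 1.89, 2.39, 3.01, 3.01, 3.01].

## Interface

Orientations are given as a rotation vector (axis times angle).
In Python, from rig import arm gives the robot as it stands. The module is installed in compiled form; this text tells all that it offers.
- The arm moves only by the shell command python3 -m crank 'ROWS' [FORCE]. ROWS is JSON, a list of rows, each a list of 3 entries, a list of its own where there are three numbers: the finger opening in mm, from 0 to 85.4, then the shift along the tool's x, y, z in mm, then the turn, a rotation vector about the tool's x, y, z in rad. A call has 1 to 12 rows; each row is the pose to reach, as a shift and turn from the pose commanded when the call began, along the tool's axes at that moment; what a row does not reach only later rows make up. A row lasts 1/10 s, in which the tool goes at most 50 mm and 8.59 degrees, less where a joint would pass 70% of its speed; a pose out of reach is approached as far as the arm can. A call with a gripper value outside its range is refused whole. The fingers move at their own pace and stop on an object; FORCE is the grip in N (left out, the last holds). Time passes only in rows, so rows that repeat a pose let the fingers close. It gives the time, the measured TCP pose, the force and the opening at its end, in the units of the state.
- arm.read_state(): the state, without advancing time (a new reading comes with each control period).
- arm.grab_frame(name): name is "scene" or "top" or "wrist"; returns a dict with "frame" (384x512x3 uint8, red, green, blue), "intrinsics" (3x3 intrinsics, pixels), "xyz" and "rotation" of the camera in the world. Camera axes: x right, y up, looking along -z (the intrinsics and any distortion apply to the point x, -y, -z); pixel columns grow to the right and rows downward; lengths in m; the calibration is good to about 2 mm. A picture is of the moment at which its call begins. There is no depth.
- arm.job_done(): hands the job in, once; it reports no verdict.
The state is a dict: "time_s": time; "qpos": joint angles; "dq": joint speeds; "effort": joint torques, N m; "tool_pos": TCP position; "tool_rot": TCP orientation; "wrist_force": force on the tool from outside, world axes, zero at the start; "wrist_torque": the same for the moment, N m; "grip_width": opening from 0.0 (shut) to 1.0 (fully open).
Only numpy, scipy, OpenCV 4.12 (cv2) and the standard library are available. Lean on these libraries where they do the work, as an engineer would, in place of code of your own. Each camera call takes 0.05 s, during which the arm holds its last target.

## Task

Unpack the sloping stack on the pulled-out tray from the top: lay the two blue spacer plates flat in a neat pile on the black rubber mat, and the copper panel between them flat, bosses up, on the wooden block, each centred and lined up lengthwise with its place, set down rather than dropped. When the tray is empty, press the red release pad gently, keep it down while you start pushing the tray in, and push the tray fully home; leave the other things on the bench where they are.

Things in the scene. Friction and masses are not known exactly. Their poses are not given: they have to be found in the camera images.
- spacer_top: Blue plastic spacer plate, 120 x 66 x 10 mm, 0.08 to 0.17 kg, the uppermost of the three plates stacked on the tray. Origin: centre of the underside; x along the length (up the slope at the start), y across the width, z out of the upper face.
- panel: Copper-coloured panel, 110 x 58 x 8 mm, 0.12 to 0.26 kg, the middle plate of the stack, 4 mm narrower on each side than the spacers; the face with aluminium bosses (drawn flush) is up. Origin: centre of the underside; x along the length (up the slope at the start), y across the width, z out of the upper face.
- spacer_low: Blue plastic spacer plate like the other, 120 x 66 x 10 mm, the lowest of the stack, lying on the tray's bed. Origin: centre of the underside; x along the length (up the slope at the start), y across the width, z out of the upper face.
- spacer_mat: Black rubber mat, fixed to the table, 140 x 90 x 8 mm: the place of the spacer pile. Origin: centre of its underside (its top is 8 mm above); x along its length, z up.
- wood_block: Light wooden block, fixed to the table, 140 x 90 x 40 mm: the place of the copper panel. Origin: centre of its underside (its top is 40 mm above); x along its length, z up.
- unit: Grey cabinet with the slide-out tray, fixed. Origin: on the table under the middle of the pulled-out tray; +x is the way in, away from the robot, z up. Its front is at x = 85 mm (170 mm wide, 120 tall). The tray's bed, 50 mm wide so that the plates' sides stand free, slopes up 20 degrees towards +x; the stack leans on a lip at its low end. The stack is too tall for the cabinet's mouth.
- tray (a joint): How far the tray has gone in along unit's +x, m: 0 = fully pulled out and locked, as it starts; 0.165 = fully home on its end stop. About 3 N of friction and a damper (12 N per m/s). The lock opens only while the red release pad is pressed; keep it down until the tray is 25 mm in, after which it has no effect.
- release: Release lever, carried by the tray: a rocker with a red thumb pad, 42 mm (x) by 40 mm (y), at its robot-side end. Origin: its pivot; axes as unit while unpressed. The pad's centre is at x = -39 mm, y = 0; its top is at z = +6 to +20 mm, set by a screw, not reported: feel for it. Spring: about 5 N at first, 12 N at the bottom. It unlocks about 6 mm down and bottoms at 10 mm; it bends above 45 N.
- front_wall (a point): Middle of the front face of the tray's upright grey front wall, 49 mm above the table, just behind the red pad (23 mm further in than the pad's centre); moves with the tray. The wall is 116 mm wide and spans 22 to 76 mm above the table. A closed gripper pressing the pad can push the tray in against it. Axes as unit.
- solder_reel: Reel of solder standing on end, 64 mm across, 45 mm tall. Bystander, not to be disturbed. Origin: centre of its underside.
- jar: Amber jar, 64 mm across, 85 mm tall. Bystander, not to be disturbed. Origin: centre of its underside.
- screwdriver: Screwdriver lying flat, 190 mm long, near its middle; x along it. Bystander, not to be disturbed. Origin: its underside.
- offcut: Wood offcut, 120 x 50 x 35 mm. Bystander, not to be disturbed. Origin: centre of its underside.
- cup: Clear plastic cup, 76 mm across, 90 mm tall. Bystander, not to be disturbed. Origin: centre of its underside.
- wrench: Wrench lying flat, 160 mm long, near its middle; x along it. Bystander, not to be disturbed. Origin: its underside.
Mind the look-alikes: they are no part of the job. What is shaped like the spacer_low but green is not meant.

How it is judged:
On the way, in this order (a step that is already met when the one before it is completed fails the run):
1. the top spacer lies on the rubber mat, let go (horizontal distance between spacer_top and spacer_mat below 0.014 m and z of spacer_top in the frame of spacer_mat between 0.006 and 0.011 m and angle between the x axis of spacer_top and the x axis of spacer_mat, either way round below 0.15 rad and angle between spacer_top's own z axis and vertical below 0.06 rad and contact force between the fingers and spacer_top below 0.1 N and linear speed of spacer_top below 0.03 m/s), for 0.2 s.
2. the copper panel lies on the wooden block, let go (horizontal distance between panel and wood_block below 0.014 m and z of panel in the frame of wood_block between 0.038 and 0.043 m and angle between the x axis of panel and the x axis of wood_block, either way round below 0.15 rad and angle between panel's own z axis and vertical below 0.06 rad and contact force between the fingers and panel below 0.1 N and linear speed of panel below 0.03 m/s), for 0.2 s.
3. the other spacer lies on the first, let go (horizontal distance between spacer_low and spacer_mat below 0.014 m and z of spacer_low in the frame of spacer_mat between 0.016 and 0.021 m and angle between the x axis of spacer_low and the x axis of spacer_mat, either way round below 0.15 rad and angle between spacer_low's own z axis and vertical below 0.06 rad and contact force between the fingers and spacer_low below 0.1 N and linear speed of spacer_low below 0.03 m/s and horizontal distance between spacer_low and spacer_top below 0.012 m and angle between the x axis of spacer_low and the x axis of spacer_top, either way round below 0.15 rad), for 0.2 s.
4. the tray is home (value of joint tray above 0.158 m), for 0.2 s.
At the end, for the whole second after the job is handed in: Both spacers flat in one pile on the mat (14 mm of its centre, 12 mm of each other) and the panel flat, bosses up, on the block (14 mm of its centre), all within 0.15 rad of lengthwise (either way round), let go, at rest; tray within 7 mm of fully home (all of step 1 and all of step 2 and all of step 3 and value of joint tray above 0.158 m and velocity of joint tray below 0.02 m/s); the robot touches nothing.
It fails at once if a bystander was shifted by more than 25 mm (distance of any of solder_reel, jar, screwdriver, offcut, cup, wrench from where it was at the start of the episode above 0.025 m).
It fails at once if a plate was dropped or thrown (faster than 0.5 m/s while not held) ((linear speed of spacer_top above 0.5 m/s and contact force between the fingers and spacer_top below 0.1 N) or (linear speed of panel above 0.5 m/s and contact force between the fingers and panel below 0.1 N) or (linear speed of spacer_low above 0.5 m/s and contact force between the fingers and spacer_low below 0.1 N)).
It fails at once if the release lever was overloaded (more than 45 N from the robot) (contact force between any of the fingers, the arm and release above 45 N).
It also fails if it takes over 72 s, if anything falls off the work surface, if the arm or the gripper's body presses on something with over 40 N, if the wrist force passes 120 N, or if a joint passes its speed limit or range.

## Working session

There is one attempt and no reset: what is moved stays moved. The work goes in short steps, Python scripts to look and compute and a shell command to move; the robot and the scene stay as the last step left them, time stands still between calls to the robot, and variables do not carry over. Pictures are saved under pics/ and viewed, and the job is handed in when it is done.

```bash
mkdir -p pics
cat > h.py <<'E'
import numpy as np, cv2
from rig import arm
from scipy.spatial.transform import Rotation as R
def grab(n,fn=None):
    f=arm.grab_frame(n)
    if fn: cv2.imwrite('pics/'+fn,cv2.cvtColor(f['frame'],cv2.COLOR_RGB2BGR))
    return f
def rot(f):
    r=np.array(f['rotation'],float)
    return r if r.shape==(3,3) else R.from_rotvec(r).as_matrix()
def ray(f,u,v):
    K=np.array(f['intrinsics']);d=np.array([(u-K[0,2])/K[0,0],-(v-K[1,2])/K[1,1],-1.])
    return np.array(f['xyz']),rot(f)@d
def onplane(f,u,v,z):
    o,d=ray(f,u,v);return o+d*(z-o[2])/d[2]
def proj(f,p):
    K=np.array(f['intrinsics']);c=rot(f).T@(np.array(p)-np.array(f['xyz']))
    return K[0,0]*c[0]/-c[2]+K[0,2],K[1,1]*c[1]/c[2]+K[1,2]
E
python3 - <<'E'
from h import *
for n in ['scene','top','wrist']:
    f=grab(n,n+'0.png');print(n,np.round(f['xyz'],3),np.round(f['rotation'],3),f['intrinsics'],[k for k in f])
s=arm.read_state();print({k:np.round(v,3) for k,v in s.items()},arm.tcp_to_tips)
E
```

```text
scene [ 1.29  -0.531  0.96 ] [0.732 0.381 0.905] [[390.74517692   0.         243.45389276]
 [  0.         390.74517692 184.05362648]
 [  0.           0.           1.        ]] ['frame', 'intrinsics', 'xyz', 'rotation']
top [ 0.419 -0.026  1.206] [ 0.114 -0.114 -1.586] [[364.91845969   0.         258.96725817]
 [  0.         364.91845969 193.92018342]
 [  0.           0.           1.        ]] ['frame', 'intrinsics', 'xyz', 'rotation']
wrist [0.183 0.627 0.373] [-0.242 -0.161  1.174] [[309.07404087   0.         254.41733912]
 [  0.         309.07404087 187.72099051]
 [  0.           0.           1.        ]] ['frame', 'intrinsics', 'xyz', 'rotation']
{'time_s': np.float64(0.15), 'qpos': array([ 1.134,  0.481,  1.597, -0.   ,  1.065, -0.047]), 'dq': array([-0.001, -0.002, -0.003,  0.002,  0.001, -0.   ]), 'effort': array([ 1.0000e-03, -9.5115e+01, -4.3046e+01, -0.0000e+00,  8.0000e-03,
       -0.0000e+00]), 'tool_pos': array([0.247, 0.601, 0.239]), 'tool_rot': array([-1.369, -0.917,  0.918]), 'wrist_force': array([-0.018,  0.287, -0.265]), 'wrist_torque': array([0.028, 0.033, 0.06 ]), 'grip_width': np.float64(1.0)} 0.008
```

View pics/scene0.png

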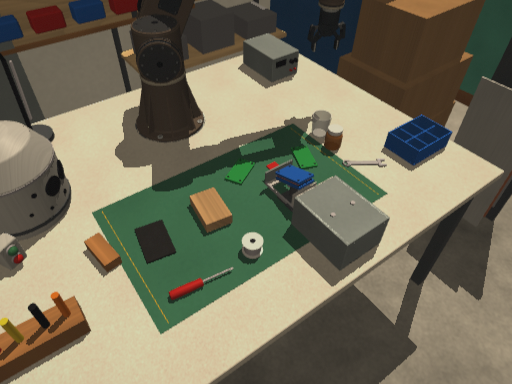

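View pics/top0.png

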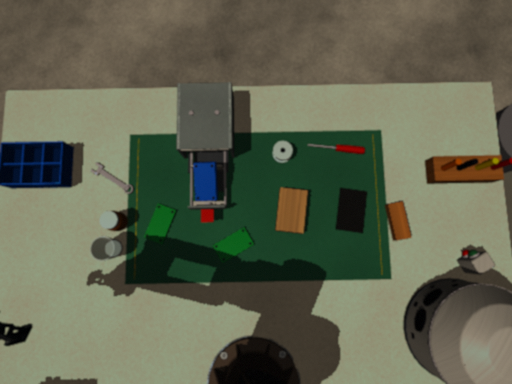

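```bash
python3 -c "
from h import *
print(R.from_rotvec(arm.read_state()['tool_rot']).as_matrix().round(3))"
```

```text
[[ 0.38  -0.    -0.925]
 [ 0.925 -0.001  0.38 ]
 [-0.001 -1.     0.   ]]
```

Run:
```python
from h import *
a=cv2.imread('pics/top0.png');b=cv2.imread('pics/scene0.png')
cv2.imwrite('pics/c1.png',cv2.resize(a[75:245,80:250],None,fx=3.5,fy=3.5,interpolation=cv2.INTER_CUBIC))
cv2.imwrite('pics/c2.png',cv2.resize(b[120:270,220:395],None,fx=4,fy=4,interpolation=cv2.INTER_CUBIC))
cv2.imwrite('pics/c3.png',cv2.resize(a[130:250,250:420],None,fx=4,fy=4,interpolation=cv2.INTER_CUBIC))
```

```text
(no output)
```

View pics/c1.png

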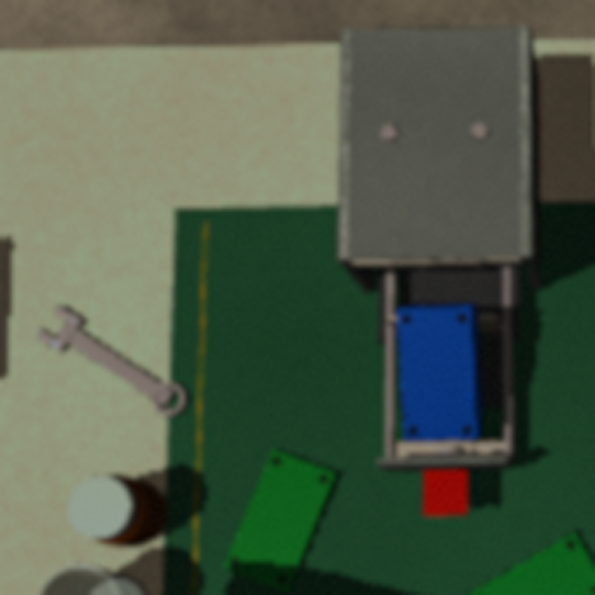

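View pics/c2.png

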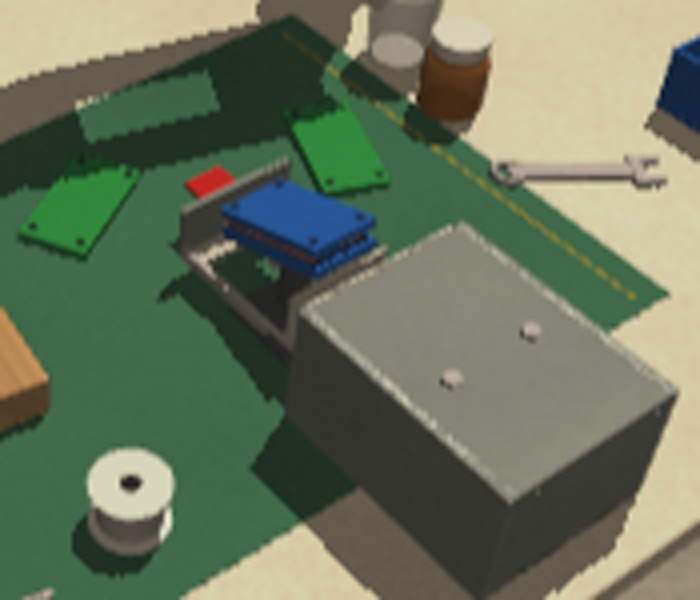

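View pics/c3.png

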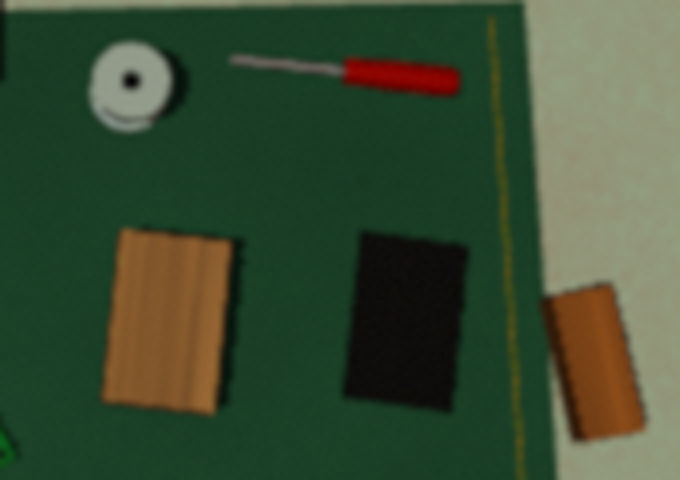

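```bash
cat >> h.py <<'E'
def quad(mask):
    """largest blob -> 4 corners by fitting lines to the sides (subpixel-ish)"""
    n,l,st,_=cv2.connectedComponentsWithStats(mask.astype(np.uint8))
    i=1+np.argmax(st[1:,4]);m=(l==i).astype(np.uint8)
    c=max(cv2.findContours(m,cv2.RETR_EXTERNAL,cv2.CHAIN_APPROX_NONE)[0],key=cv2.contourArea)
    h=cv2.convexHull(c)
    for e in np.linspace(.01,.12,60):
        q=cv2.approxPolyDP(h,e*cv2.arcLength(h,True),True)
        if len(q)<=4:break
    q=q.reshape(-1,2).astype(float);p=c.reshape(-1,2).astype(float)
    ctr=q.mean(0);L=[]
    for k in range(4):
        a,b=q[k],q[(k+1)%4];d=(b-a)/np.linalg.norm(b-a);nn=np.array([-d[1],d[0]])
        t=(p-a)@d;s=np.abs((p-a)@nn);ok=(s<2.5)&(t>.12*np.linalg.norm(b-a))&(t<.88*np.linalg.norm(b-a))
        v=cv2.fitLine(p[ok].astype(np.float32),cv2.DIST_HUBER,0,.01,.01).ravel()
        nn=np.array([-v[1],v[0]]);pt=v[2:].copy()
        if (pt-ctr)@nn<0:nn=-nn
        L.append((nn,nn@pt+.5))   # outer edge is half a pixel beyond pixel centres
    return np.array([np.linalg.solve([L[k-1][0],L[k][0]],[L[k-1][1],L[k][1]]) for k in range(4)]),m
def tri(f1,p1,f2,p2):
    o1,d1=ray(f1,*p1);o2,d2=ray(f2,*p2)
    A=np.stack([d1,-d2],1);s=np.linalg.lstsq(A,o2-o1,rcond=None)[0]
    a,b=o1+s[0]*d1,o2+s[1]*d2
    return (a+b)/2,np.linalg.norm(a-b)
def desc(P):
    P=np.array(P);e=[np.linalg.norm(P[(k+1)%4]-P[k]) for k in range(4)]
    k=0 if e[0]+e[2]>e[1]+e[3] else 1
    v=(P[(k+1)%4]-P[k])+(P[(k+2)%4]-P[(k+3)%4]);v/=np.linalg.norm(v)
    if v[0]<0:v=-v
    return P.mean(0).round(4),np.array(e).round(4),v.round(3)
def hsv(f):return cv2.cvtColor(f['frame'],cv2.COLOR_RGB2HSV)
def box(m,x0,x1,y0,y1):
    z=np.zeros(m.shape,bool);z[y0:y1,x0:x1]=m[y0:y1,x0:x1];return z
def pnp(f,q,w,h):
    """pose of w x h rectangle from corners q (ordered), centre & normal, world"""
    pass
E
python3 - <<'E'
from h import *
t=grab('top');s=grab('scene');H=hsv(t);S=hsv(s)
for p in [(352,210),(292,210),(205,180),(207,215),(205,110),(283,150)]:print(p,H[p[1],p[0]])
for p in [(155,240),(210,210),(292,175),(272,168)]:print(p,S[p[1],p[0]])
def show(n,m,z,f):
    q,_=quad(m);P=[onplane(f,*x,z) for x in q];print(n,q.round(1).tolist(),*desc(P))
show('mat',box(H[...,2]<35,330,370,180,240),.008,t)
show('blk',box((H[...,0]<22)&(H[...,1]>80)&(H[...,2]>60),270,312,180,240),.040,t)
bl=lambda H:(H[...,0]>105)&(H[...,0]<130)&(H[...,1]>150)
q1,_=quad(box(bl(H)&(H[...,2]>60),185,225,150,210))
q2,_=quad(box(bl(S)&(S[...,2]>100),270,320,160,190))
print(q1.round(1).tolist(),q2.round(1).tolist())
for z in(.1,.12,.14):print(z,*desc([onplane(t,*x,z) for x in q1]))
show('red',box(((H[...,0]<8)|(H[...,0]>172))&(H[...,1]>150),195,220,200,225),.06,t)
show('cab',box((H[...,1]<60)&(H[...,2]>50)&(H[...,2]<130),174,236,80,152),.12,t)
E
```

```text
(352, 210) [ 8 64 16]
(292, 210) [ 15 171 127]
(205, 180) [109 233 125]
(207, 215) [  1 250 146]
(205, 110) [34 25 82]
(283, 150) [15 34 15]
(155, 240) [17 44 41]
(210, 210) [ 16 137 183]
(292, 175) [108 189 150]
(272, 168) [  4 126 170]
mat [[339.8999938964844, 187.3000030517578], [366.3999938964844, 191.1999969482422], [362.70001220703125, 232.39999389648438], [335.20001220703125, 228.8000030517578]] [ 0.5358 -0.3298  0.008 ] [0.0884 0.1372 0.0903 0.139 ] [ 0.988 -0.154 -0.   ]
blk [[279.5, 186.60000610351562], [307.29998779296875, 189.60000610351562], [303.70001220703125, 233.5], [274.79998779296875, 229.8000030517578]] [ 0.5364 -0.1302  0.04  ] [0.0904 0.142  0.0928 0.1403] [ 0.992 -0.125 -0.   ]
[[215.5, 161.5], [215.5, 199.5], [195.0, 199.5], [192.3000030517578, 161.5]] [[275.20001220703125, 171.89999389648438], [289.70001220703125, 164.60000610351562], [313.0, 174.1999969482422], [298.29998779296875, 183.0]]
0.1 [0.6261 0.1395 0.1   ] [0.119  0.0626 0.1195 0.0719] [ 0.999  0.038 -0.   ]
0.12 [0.6224 0.1365 0.12  ] [0.1168 0.0615 0.1174 0.0706] [ 0.999  0.038 -0.   ]
0.14 [0.6187 0.1335 0.14  ] [0.1147 0.0604 0.1152 0.0693] [ 0.999  0.038 -0.   ]
red [[213.5, 208.5], [213.5, 221.5], [200.5, 221.5], [200.5, 208.5]] [0.5227 0.1375 0.06  ] [0.041  0.0408 0.041  0.0411] [ 1.     0.002 -0.   ]
cab [[231.5, 81.5], [231.5, 150.5], [175.1999969482422, 150.5], [177.10000610351562, 81.5]] [0.8272 0.1395 0.12  ] [0.2236 0.1726 0.2237 0.1715] [ 1.   -0.01 -0.  ]
```

```bash
cat >> h.py <<'E'
def Rt(pitch,yaw=0.):
    """tool: jaw x along world +y rotated by yaw; fingers down, tips tilted forward by pitch"""
    c,s=np.cos(pitch),np.sin(pitch)
    return R.from_euler('z',yaw).as_matrix()@np.array([[0,s,-c],[1,0,0],[0,-c,-s]])
def go(p,M,s=None):
    s=s or arm.read_state();M0=R.from_rotvec(s['tool_rot']).as_matrix()
    sh=M0.T@(np.array(p)-s['tool_pos'])*1000;rv=R.from_matrix(M0.T@M).as_rotvec()
    print('shift',sh.round(1).tolist(),'turn',rv.round(4).tolist())
E
python3 - <<'E'
from h import *
go([.56,.137,.27],Rt(0))
go([.52,.137,.27],Rt(np.radians(20)))
E
```

```text
shift [-310.3, -30.8, -466.0] turn [-0.0002, -0.3898, -0.0006]
shift [-325.5, -30.8, -429.0] turn [-0.3448, -0.3857, -0.0687]
```

```bash
python3 -m crank '[[85,[-310,-31,-466],[0,-0.39,0]],[85,[-310,-31,-466],[0,-0.39,0]],[85,[-310,-31,-466],[0,-0.39,0]],[85,[-310,-31,-466],[0,-0.39,0]],[85,[-310,-31,-466],[0,-0.39,0]],[85,[-310,-31,-466],[0,-0.39,0]],[85,[-310,-31,-466],[0,-0.39,0]],[85,[-310,-31,-466],[0,-0.39,0]],[85,[-310,-31,-466],[0,-0.39,0]],[85,[-310,-31,-466],[0,-0.39,0]],[85,[-310,-31,-466],[0,-0.39,0]],[85,[-310,-31,-466],[0,-0.39,0]]]' 50
python3 - <<'E'
from h import *
grab('wrist','w1.png')
print(arm.read_state()['tool_pos'].round(4)); go([.56,.137,.27],Rt(0))
E
```

```text
time_s: 1.45
tool_pos: [0.5626, 0.1337, 0.2706]
tool_rot: [-1.212, -1.208, 1.207]
wrist_force: [0.4, 0.4, 0.6]
grip_width: 1.002
[0.5627 0.1336 0.2705]
shift [3.4, 0.5, 2.7] turn [0.0013, -0.003, -0.0007]
```

View pics/w1.png

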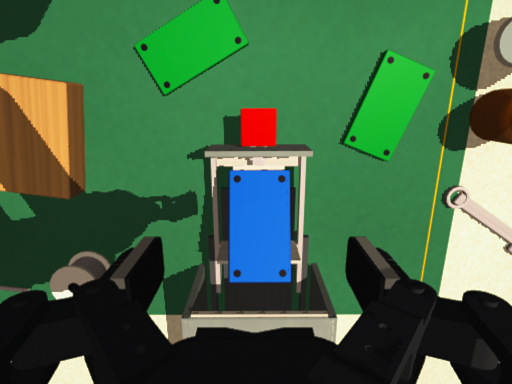

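```bash
cat >> h.py <<'E'
bl=lambda H,v=60:(H[...,0]>100)&(H[...,0]<130)&(H[...,1]>150)&(H[...,2]>v)
def slope(f,q,z0,xc,yaw=0,a=np.radians(20)):
    n=np.array([-np.sin(a)*np.cos(yaw),-np.sin(a)*np.sin(yaw),np.cos(a)]);P0=np.array([xc,.137,z0]);out=[]
    for u in q:
        o,d=ray(f,*u);out.append(o+d*(n@(P0-o))/(n@d))
    return out
E
python3 - <<'E'
from h import *
w=grab('wrist');t=grab('top');s=grab('scene');H=hsv(w);S=hsv(s)
q,_=quad(box(bl(H),220,300,160,290));print(q.round(1).tolist())
for z in (.09,.1,.11,.12,.13):print(z,*desc(slope(w,q,z,.62)))
q2,_=quad(box(bl(S,100),270,320,160,190));print(q2.round(1).tolist())
# match by projecting rough
P=slope(w,q,.11,.62)
for u,p in zip(q,P):
    a=proj(s,p);k=np.argmin(np.linalg.norm(q2-a,axis=1));X,e=tri(w,u,s,q2[k]);print('tri',X.round(4),round(e,4))
r,_=quad(box(((H[...,0]<8)|(H[...,0]>172))&(H[...,1]>150),230,290,100,150));
for z in(.05,.06,.07):print('red',*desc([onplane(w,*x,z) for x in r]))
E
```

```text
[[290.5, 169.5], [290.5, 282.5], [228.5, 282.5], [228.5, 169.5]]
0.09 [0.6245 0.1387 0.0916] [0.1221 0.0665 0.1222 0.0684] [ 0.94  -0.003  0.342]
0.1 [0.6209 0.1386 0.1003] [0.1187 0.0647 0.1188 0.0665] [ 0.94  -0.003  0.342]
0.11 [0.6173 0.1384 0.109 ] [0.1154 0.0628 0.1154 0.0646] [ 0.94  -0.003  0.342]
0.12 [0.6136 0.1383 0.1177] [0.112  0.061  0.112  0.0627] [ 0.94  -0.003  0.342]
0.13 [0.61   0.1382 0.1264] [0.1086 0.0592 0.1086 0.0608] [ 0.94  -0.003  0.342]
[[275.20001220703125, 171.89999389648438], [289.8999938964844, 164.5], [314.79998779296875, 174.1999969482422], [298.0, 182.89999389648438]]
tri [0.5657 0.1721 0.0772] 0.0005
tri [0.6795 0.1723 0.1178] 0.0027
tri [0.6787 0.1055 0.1172] 0.0005
tri [0.5662 0.1062 0.0779] 0.0021
red [0.5225 0.138  0.05  ] [0.0422 0.0413 0.0422 0.0399] [1.    0.001 0.   ]
red [0.5217 0.1379 0.06  ] [0.041  0.0401 0.041  0.0388] [1.    0.001 0.   ]
red [0.5209 0.1378 0.07  ] [0.0398 0.0389 0.0398 0.0377] [1.    0.001 0.   ]
```

Run:
```python
from h import *
a=cv2.imread('pics/w1.png')
cv2.imwrite('pics/c4.png',cv2.resize(a[220:384,60:450],None,fx=2,fy=2,interpolation=cv2.INTER_CUBIC))
w=grab('wrist');s=arm.read_state();M=R.from_rotvec(s['tool_rot']).as_matrix();
print('cam in tool',(M.T@(w['xyz']-s['tool_pos'])).round(4),(M.T@rot(w)).round(3))
```

```text
cam in tool [-0.0007 -0.1337  0.0683] [[ 1.     0.    -0.   ]
 [-0.     0.27  -0.963]
 [-0.     0.963  0.27 ]]
```

View pics/c4.png

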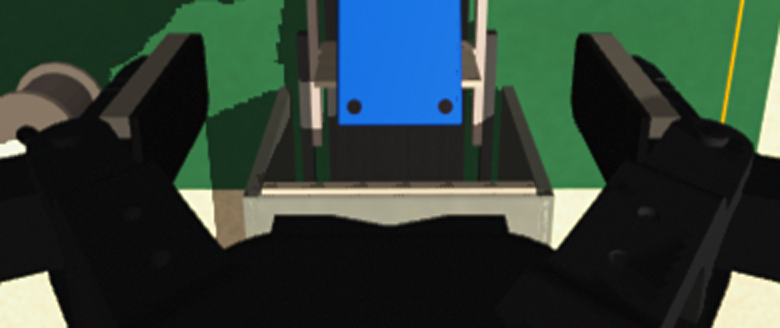

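Run:
```python
from h import *
go([.6028,.139,.1515],Rt(np.radians(20)))
```

```text
shift [0.7, 118.5, -43.5] turn [-0.3499, 0.0006, 0.0003]
```

```bash
python3 -m crank '[[78,[1,118,-43],[-0.35,0,0]],[78,[1,118,-43],[-0.35,0,0]],[78,[1,118,-43],[-0.35,0,0]],[78,[1,118,-43],[-0.35,0,0]],[78,[1,118,-43],[-0.35,0,0]],[78,[1,118,-43],[-0.35,0,0]],[78,[1,118,-43],[-0.35,0,0]]]'
python3 - <<'E'
from h import *
w=grab('wrist','w2.png')
T=np.array([.6225,.139,.0975]);n=np.array([-.342,0,.94]);go(T-.0125*n,Rt(np.radians(20)))
H=hsv(w);q,_=quad(bl(H));print(q.round(1).tolist())
for z in(.09,.0975,.105):print(*desc(slope(w,q,z,.6225)))
E
```

```text
time_s: 2.4
tool_pos: [0.6042, 0.1392, 0.1538]
tool_rot: [-1.462, -1.464, 1.022]
wrist_force: [0.0, 0.2, 0.5]
grip_width: 0.911
shift [-0.0, 71.7, 2.3] turn [0.0026, 0.0003, 0.0005]
[[308.20001220703125, 111.5], [299.70001220703125, 284.5], [207.89999389648438, 284.5], [199.5, 111.5]]
[0.6265 0.1387 0.0915] [0.124  0.0677 0.124  0.0683] [0.94  0.001 0.342]
[0.6218 0.1387 0.0972] [0.1196 0.0653 0.1196 0.0659] [0.94  0.001 0.342]
[0.6171 0.1387 0.103 ] [0.1153 0.063  0.1152 0.0635] [0.94  0.001 0.342]
```

View pics/w2.png

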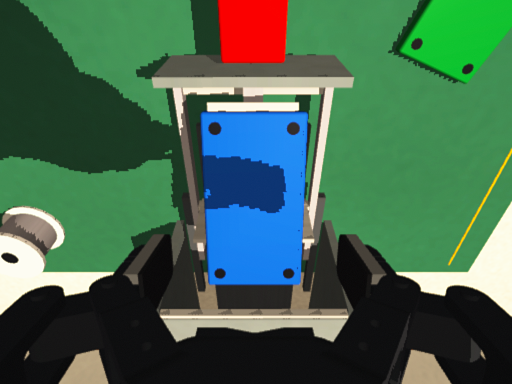

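```bash
python3 -m crank '[[78,[0,30,1],[0,0,0]],[78,[0,50,2],[0,0,0]],[78,[0,65,2],[0,0,0]],[78,[0,71,2],[0,0,0]],[78,[0,71,2],[0,0,0]],[78,[0,71,2],[0,0,0]],[50,[0,71,2],[0,0,0]],[50,[0,71,2],[0,0,0]],[50,[0,71,2],[0,0,0]],[50,[0,71,2],[0,0,0]],[50,[0,71,2],[0,0,0]]]' 50
python3 - <<'E'
from h import *
w=grab('wrist','w3.png');s=arm.read_state();print(s['tool_pos'].round(4),s['wrist_force'].round(2),s['grip_width']*85.4)
E
```

```text
time_s: 3.55
tool_pos: [0.6263, 0.1385, 0.0862]
tool_rot: [-1.463, -1.464, 1.021]
wrist_force: [-0.4, -1.4, 6.5]
grip_width: 0.757
[0.6264 0.1385 0.0863] [-0.75 -1.74  6.25] 64.84658248435122
```

View pics/w3.png

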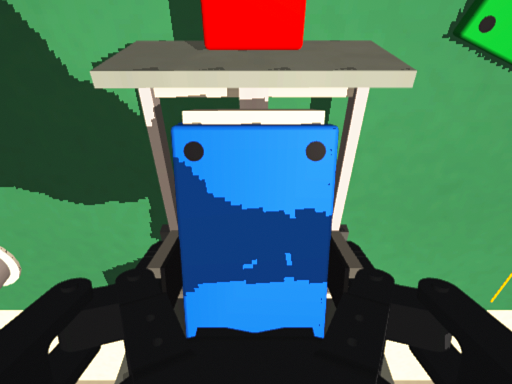

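```bash
python3 -m crank '[[50,[0,-4,0],[0,0,0]],[50,[0,-10,0],[0,0,0]],[50,[0,-20,0],[0,0,0]],[50,[0,-30,0],[0,0,0]],[50,[0,-30,0],[0,0,0]]]'
python3 - <<'E'
from h import *
grab('wrist','w4.png');f=grab('scene')
cv2.imwrite('pics/s4.png',cv2.resize(cv2.cvtColor(f['frame'],4)[110:230,210:370],None,fx=4,fy=4))
s=arm.read_state();print(s['tool_pos'].round(4),s['wrist_force'].round(2),s['grip_width']*85.4)
E
```

```text
time_s: 4.1
tool_pos: [0.6155, 0.1386, 0.1149]
tool_rot: [-1.463, -1.464, 1.022]
wrist_force: [0.8, 0.4, -0.9]
grip_width: 0.759
[0.6155 0.1385 0.1137] [-0.12 -0.21 -0.91] 64.65233899166549
```

View pics/s4.png

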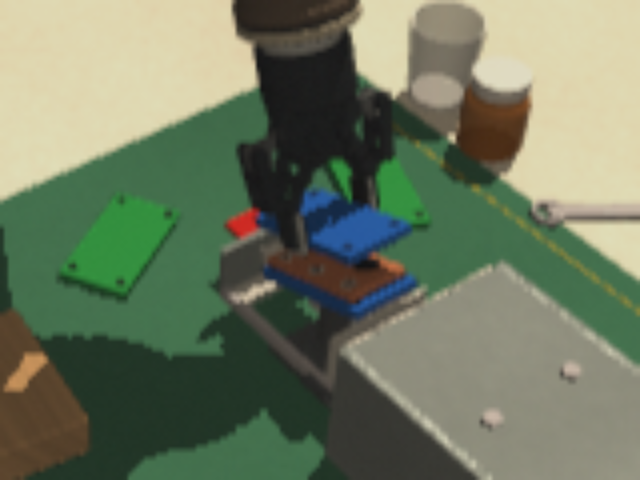

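View pics/w4.png

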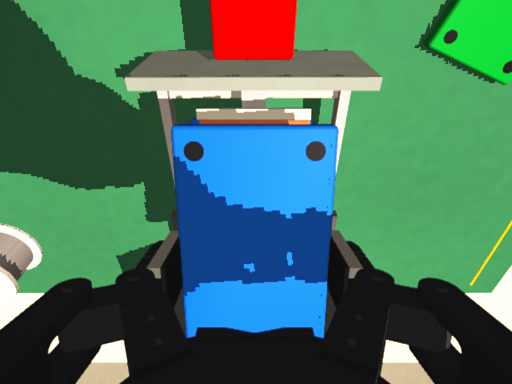

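Run:
```python
from h import *
s=arm.grab_frame('scene');I=cv2.imread('pics/scene0.png');S=cv2.cvtColor(I,cv2.COLOR_BGR2HSV)
def show(n,m,z,f):
    q,_=quad(m);P=[onplane(f,*x,z) for x in q];print(n,q.round(1).tolist(),*desc(P))
show('mat',box(S[...,2]<60,125,180,215,265),.008,s)
show('blk',box((S[...,0]<24)&(S[...,1]>70)&(S[...,2]>150),185,235,180,235),.040,s)
```

```text
mat [[161.39999389648438, 219.1999969482422], [175.89999389648438, 252.3000030517578], [146.39999389648438, 263.70001220703125], [133.39999389648438, 228.6999969482422]] [ 0.5379 -0.3337  0.008 ] [0.1424 0.0896 0.1436 0.0902] [ 0.987 -0.158  0.   ]
blk [[213.5, 187.3000030517578], [232.3000030517578, 214.10000610351562], [205.8000030517578, 224.1999969482422], [189.0, 195.39999389648438]] [ 0.5368 -0.1321  0.04  ] [0.1353 0.0899 0.1371 0.0866] [ 0.993 -0.122  0.   ]
```

Run:
```python
from h import *
go([.60,.139,.20],Rt(0))
M=Rt(0);
print((M.T@(np.array([.536,-.332,.12])-[.60,.139,.20])*1000).round(1))
```

```text
shift [0.5, -86.7, -15.3] turn [0.3503, 0.0002, 0.0001]
[-471.   80.   64.]
```

```bash
python3 -m crank '[[50,[0,-20,-4],[0.05,0,0]],[50,[0,-40,-8],[0.13,0,0]],[50,[0,-60,-12],[0.22,0,0]],[50,[0,-80,-14],[0.3,0,0]],[50,[0,-87,-15],[0.35,0,0]],[50,[0,-87,-15],[0.35,0,0]]]'
python3 -m crank '[[50,[-25,5,3],[0,0,0]],[50,[-65,10,9],[0,0,0]],[50,[-110,15,15],[0,0.03,0]],[50,[-155,20,21],[0,0.05,0]],[50,[-200,30,27],[0,0.07,0]],[50,[-245,40,33],[0,0.09,0]],[50,[-290,50,39],[0,0.11,0]],[50,[-335,60,45],[0,0.13,0]],[50,[-380,65,51],[0,0.155,0]],[50,[-420,70,57],[0,0.155,0]],[50,[-455,75,61],[0,0.155,0]],[50,[-471,80,64],[0,0.155,0]]]'
python3 - <<'E'
from h import *
w=grab('wrist','w5.png');go([.536,-.332,.12],Rt(0,-.155))
E
```

```text
time_s: 4.85
tool_pos: [0.6013, 0.1384, 0.2006]
tool_rot: [-1.21, -1.21, 1.208]
wrist_force: [0.6, -0.1, -1.7]
grip_width: 0.761
time_s: 6.05
tool_pos: [0.5346, -0.3351, 0.1186]
tool_rot: [-1.28, -1.093, 1.094]
wrist_force: [1.1, 0.3, -0.7]
grip_width: 0.757
shift [4.1, -2.1, -1.2] turn [-0.0004, -0.002, -0.0008]
```

View pics/w5.png

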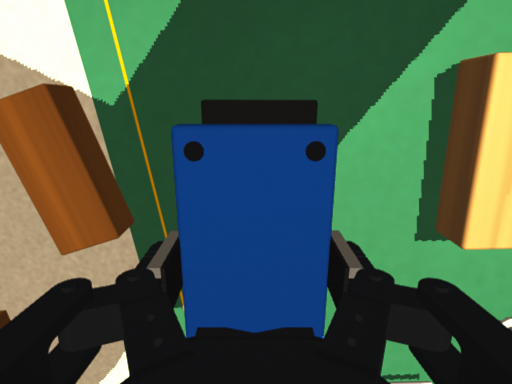

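Run:
```python
from h import *
w=grab('wrist');s=arm.read_state();M=R.from_rotvec(s['tool_rot']).as_matrix()
a,b=onplane(w,201.5,99.5,.008),onplane(w,317.5,99.5,.008)
print(a,b,np.linalg.norm(a-b));d=(b-a)/np.linalg.norm(b-a);fw=np.array([d[1],-d[0],0]);c=(a+b)/2+.07*fw;print(c,np.arctan2(fw[1],fw[0]))
go([c[0],c[1],.05],Rt(0,-.155))
```

```text
[ 0.45904624 -0.36495466  0.008     ] [ 0.47272327 -0.27806031  0.008     ] 0.08796413343931214
[ 0.53503344 -0.33239137  0.008     ] -0.15611746597582377
shift [1.6, 68.3, -0.5] turn [-0.001, -0.0021, -0.0]
```

```bash
python3 -m crank '[[50,[0,25,0],[0,0,0]],[50,[0,55,1],[0,0,0]],[50,[0,80,1],[0,0,0]],[50,[0,93,1],[0,0,0]],[50,[0,101,1],[0,0,0]],[50,[0,104,1],[0,0,0]],[50,[0,104,1],[0,0,0]]]'
python3 -m crank '[[50,[0,1,0],[0,0,0]],[50,[0,2,0],[0,0,0]],[50,[0,2,0],[0,0,0]]]'
python3 -m crank '[[50,[0,1,0],[0,0,0]],[50,[0,2,0],[0,0,0]],[50,[0,2,0],[0,0,0]]]'
```

```text
time_s: 6.85
tool_pos: [0.5351, -0.3323, 0.0164]
tool_rot: [-1.279, -1.095, 1.095]
wrist_force: [-1.1, 0.2, -1.0]
grip_width: 0.76
time_s: 7.15
tool_pos: [0.535, -0.3327, 0.0145]
tool_rot: [-1.279, -1.095, 1.094]
wrist_force: [-0.2, -0.2, -1.1]
grip_width: 0.761
time_s: 7.45
tool_pos: [0.5347, -0.3324, 0.0119]
tool_rot: [-1.278, -1.094, 1.094]
wrist_force: [-0.1, 0.1, -1.2]
grip_width: 0.755
```

```bash
python3 -m crank '[[50,[0,1,0],[0,0,0]],[50,[0,1,0],[0,0,0]]]'
python3 -m crank '[[50,[0,1,0],[0,0,0]],[50,[0,1,0],[0,0,0]]]'
python3 -m crank '[[50,[0,1,0],[0,0,0]],[50,[0,1,0],[0,0,0]]]'
```

```text
time_s: 7.65
tool_pos: [0.5347, -0.3324, 0.0108]
tool_rot: [-1.278, -1.094, 1.094]
wrist_force: [-0.1, -0.4, -1.7]
grip_width: 0.755
time_s: 7.85
tool_pos: [0.5348, -0.3324, 0.01]
tool_rot: [-1.278, -1.094, 1.094]
wrist_force: [0.0, 0.9, -0.8]
grip_width: 0.762
time_s: 8.05
tool_pos: [0.5348, -0.3325, 0.0098]
tool_rot: [-1.279, -1.095, 1.094]
wrist_force: [-4.1, 1.9, 15.7]
grip_width: 0.759
```

```bash
python3 -m crank '[[70,[0,-0.5,0],[0,0,0]],[76,[0,-0.5,0],[0,0,0]],[76,[0,-0.5,0],[0,0,0]],[76,[0,-0.5,0],[0,0,0]]]'
python3 - <<'E'
from h import *
s=arm.read_state();w=grab('wrist','w6.png');print(s['tool_pos'].round(4),s['wrist_force'].round(1),s['grip_width']*85.4)
E
```

```text
time_s: 8.45
tool_pos: [0.5347, -0.3324, 0.0093]
tool_rot: [-1.278, -1.094, 1.094]
wrist_force: [0.4, 1.1, -0.0]
grip_width: 0.886
[ 0.5347 -0.3324  0.0093] [ 0.4  1.1 -0. ] 75.68162655963732
```

View pics/w6.png

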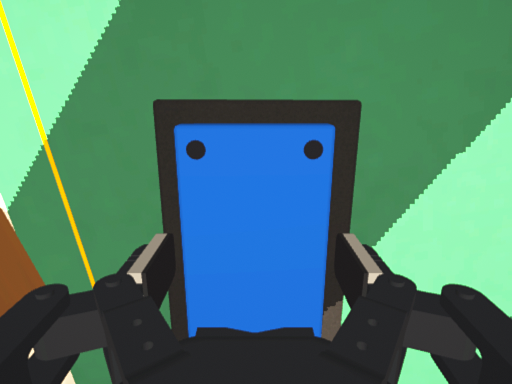

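```bash
python3 -m crank '[[76,[0,-5,0],[0,0,0]],[76,[0,-25,0],[0,0,0]],[76,[0,-65,0],[0,0,0]],[76,[0,-110,0],[0,0,0]],[76,[0,-150,0],[0,0,0]],[76,[0,-150,0],[0,0,0]]]'
python3 - <<'E'
from h import *
w=grab('wrist');H=hsv(w);q,_=quad(bl(H,40));print(q.round(1).tolist(),*desc([onplane(w,*u,.018) for u in q]))
go([.58,.1385,.20],Rt(0))
E
```

```text
time_s: 9.1
tool_pos: [0.5373, -0.3342, 0.1655]
tool_rot: [-1.287, -1.098, 1.094]
wrist_force: [-0.4, -1.0, -0.3]
grip_width: 0.893
[[293.70001220703125, 106.5], [289.79998779296875, 231.5], [223.10000610351562, 231.5], [219.0, 106.5]] [ 0.5344 -0.3326  0.018 ] [0.1192 0.0657 0.1193 0.0657] [ 0.989 -0.151  0.   ]
shift [472.9, -38.4, 29.3] turn [0.0047, -0.1548, -0.0027]
```

```bash
python3 -m crank '[[76,[48,-20,5],[0,-0.05,0]],[76,[96,-38,10],[0,-0.1,0]],[76,[144,-38,15],[0,-0.155,0]],[76,[192,-38,20],[0,-0.155,0]],[76,[240,-38,25],[0,-0.155,0]],[76,[288,-38,29],[0,-0.155,0]],[76,[336,-38,29],[0,-0.155,0]],[76,[384,-38,29],[0,-0.155,0]],[76,[430,-38,29],[0,-0.155,0]],[76,[460,-38,29],[0,-0.155,0]],[76,[473,-38,29],[0,-0.155,0]],[76,[473,-38,29],[0,-0.155,0]]]'
python3 - <<'E'
from h import *
n=np.array([-.342,0,.94]);go(np.array([.6264,.1385,.0863])+.06*n,Rt(np.radians(20)))
E
```

```text
time_s: 10.35
tool_pos: [0.5786, 0.1407, 0.1966]
tool_rot: [-1.207, -1.21, 1.212]
wrist_force: [-0.4, -0.3, 0.2]
grip_width: 0.891
shift [-2.2, 53.8, -27.3] turn [-0.3504, 0.0023, 0.0002]
```

```bash
python3 -m crank '[[76,[0,20,-10],[-0.12,0,0]],[76,[0,40,-20],[-0.24,0,0]],[76,[0,54,-27],[-0.35,0,0]],[76,[0,54,-27],[-0.35,0,0]],[76,[0,54,-27],[-0.35,0,0]]]'
python3 - <<'E'
from h import *
w=grab('wrist','w7.png')
n=np.array([-.342,0,.94]);go(np.array([.6264,.1385,.0863])+.0*n,Rt(np.radians(20)));print(arm.read_state()['tool_pos'])
E
```

```text
time_s: 10.85
tool_pos: [0.6052, 0.138, 0.1433]
tool_rot: [-1.46, -1.458, 1.027]
wrist_force: [-0.2, -0.4, 1.0]
grip_width: 0.891
shift [0.2, 61.1, 0.9] turn [-0.0019, -0.0005, -0.0014]
[0.60645831 0.13835097 0.14405492]
```

View pics/w7.png

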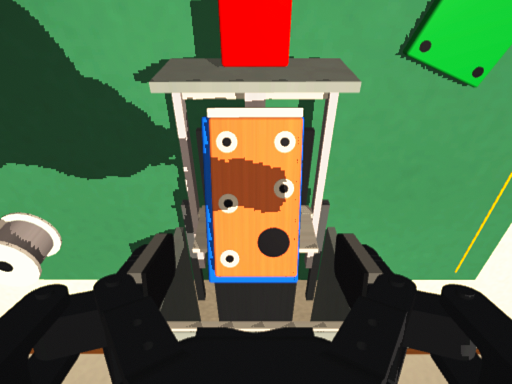

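Run:
```python
from h import *
w=grab('wrist');H=hsv(w)
m=box((H[...,0]<25)&(H[...,1]>120)&(H[...,2]>60),195,315,112,290)
m=cv2.morphologyEx(m.astype(np.uint8),cv2.MORPH_CLOSE,np.ones((5,5)))
q,_=quad(m);print(q.round(1).tolist())
n=np.array([-.342,0,.94]);G=np.array([.6264,.1385,.0863])
for d in (0,.0014,.003):
    p=G-d*n;print(d,*desc(slope(w,q,p[2],p[0])))
b=bl(H)
for v in (150,180,220,260):
    u=np.where(b[v,195:315])[0]+195;o=np.where(m[v,195:315])[0]+195;print(v,u.min(),u.max(),o.min(),o.max())
a=cv2.imread('pics/w7.png');cv2.imwrite('pics/c7.png',cv2.resize(a[95:295,170:345],None,fx=3,fy=3,interpolation=cv2.INTER_NEAREST))
```

```text
[[301.6000061035156, 114.5], [295.6000061035156, 273.5], [214.39999389648438, 273.5], [207.5, 114.5]]
0 [0.6217 0.1384 0.0846] [0.11   0.0577 0.11   0.0578] [0.94  0.003 0.342]
0.0014 [0.6226 0.1384 0.0834] [0.1107 0.0581 0.1108 0.0583] [0.94  0.003 0.342]
0.003 [0.6237 0.1384 0.0821] [0.1116 0.0586 0.1117 0.0587] [0.94  0.003 0.342]
150 202 302 210 300
180 204 301 211 299
220 206 299 212 297
260 207 298 214 296
```

View pics/c7.png

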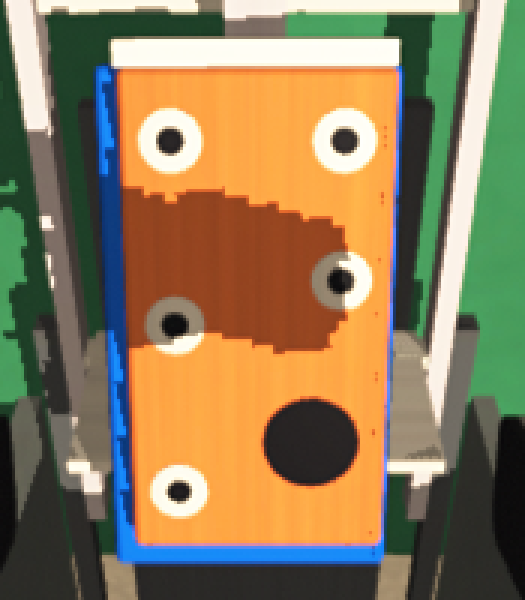

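```bash
python3 -m crank '[[62,[0,15,3],[0,0,0]],[62,[0,35,5],[0,0,0]],[62,[0,50,5.5],[0,0,0]],[62,[0,56,5.5],[0,0,0]],[62,[0,56,5.5],[0,0,0]],[62,[0,56,5.5],[0,0,0]]]'
python3 - <<'E'
from h import *
w=grab('wrist','w8.png');s=arm.read_state();print(s['tool_pos'].round(4),s['wrist_force'].round(1),s['grip_width']*85.4)
a=cv2.imread('pics/w8.png');cv2.imwrite('pics/c8.png',cv2.resize(a[160:330,120:390],None,fx=2.8,fy=2.8,interpolation=cv2.INTER_NEAREST))
E
```

```text
time_s: 11.55
tool_pos: [0.6207, 0.1392, 0.0897]
tool_rot: [-1.463, -1.462, 1.023]
wrist_force: [0.2, -0.6, 0.8]
grip_width: 0.726
[0.6206 0.1393 0.0899] [ 0.8 -0.2  0.4] 62.13357236099049
```

View pics/c8.png

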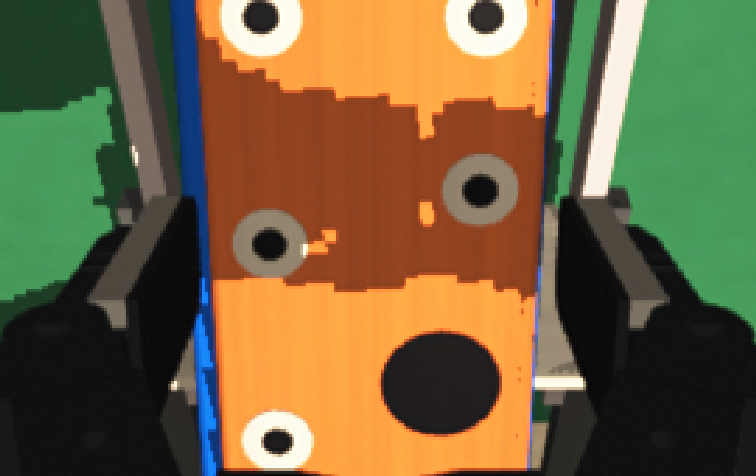

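```bash
python3 -m crank '[[62,[0,5,0],[0,0,0]],[62,[0,9,0],[0,0,0]],[62,[0,9,0],[0,0,0]]]'
python3 -m crank '[[62,[0,1,0],[0,0,0]],[62,[0,2,0],[0,0,0]]]'
python3 -m crank '[[62,[0,1,0],[0,0,0]],[62,[0,1,0],[0,0,0]]]'
```

```text
time_s: 11.9
tool_pos: [0.6246, 0.1389, 0.0818]
tool_rot: [-1.464, -1.464, 1.022]
wrist_force: [-1.6, -7.1, 20.9]
grip_width: 0.729
time_s: 12.1
tool_pos: [0.626, 0.1386, 0.081]
tool_rot: [-1.465, -1.465, 1.02]
wrist_force: [-2.3, -21.3, 39.4]
grip_width: 0.722
time_s: 12.3
tool_pos: [0.627, 0.1383, 0.0807]
tool_rot: [-1.466, -1.466, 1.019]
wrist_force: [-0.9, -21.8, 37.8]
grip_width: 0.726
```

```bash
python3 -m crank '[[62,[0,-6,0],[0,0,0]],[62,[0,-6,0],[0,0,0]],[62,[0,-6,0],[0,0,0]]]'
python3 - <<'E'
from h import *
w=grab('wrist','w9.png');s=arm.read_state();print(s['tool_pos'].round(4),s['wrist_force'].round(1),s['grip_width']*85.4)
a=cv2.imread('pics/w9.png');cv2.imwrite('pics/c9.png',cv2.resize(a[100:330,120:390],None,fx=2.6,fy=2.6,interpolation=cv2.INTER_NEAREST))
E
```

```text
time_s: 12.6
tool_pos: [0.622, 0.1395, 0.0832]
tool_rot: [-1.462, -1.462, 1.023]
wrist_force: [0.2, 0.2, -0.8]
grip_width: 0.726
[0.6219 0.1395 0.083 ] [ 0.4 -1.3  0.1] 61.83130558680741
```

View pics/c9.png

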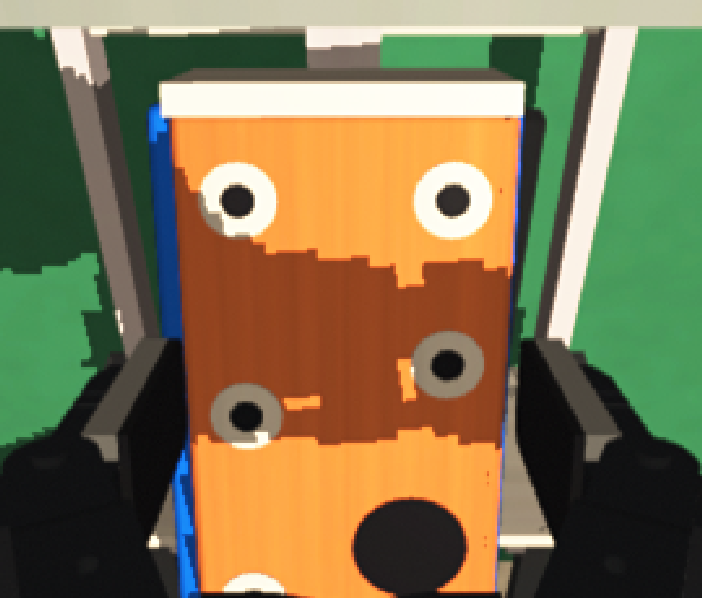

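```bash
python3 -m crank '[[65,[-1,-3,0],[0,0,0]],[65,[-1,-3,0],[0,0,0]],[65,[-1,-3,0],[0,0,0]]]'
python3 -m crank '[[65,[0,1,0],[0,0,0]],[65,[0,2,0],[0,0,0]],[65,[0,3,0],[0,0,0]],[65,[0,3,0],[0,0,0]]]'
python3 -m crank '[[65,[0,1,0],[0,0,0]],[65,[0,1,0],[0,0,0]]]'
```

```text
time_s: 12.95
tool_pos: [0.621, 0.1384, 0.0861]
tool_rot: [-1.462, -1.462, 1.023]
wrist_force: [0.1, -0.4, 0.9]
grip_width: 0.766
time_s: 13.35
tool_pos: [0.6221, 0.1384, 0.0831]
tool_rot: [-1.462, -1.462, 1.023]
wrist_force: [-0.3, 0.3, -0.3]
grip_width: 0.761
time_s: 13.55
tool_pos: [0.6225, 0.1384, 0.0823]
tool_rot: [-1.462, -1.462, 1.023]
wrist_force: [-0.3, -0.1, -0.0]
grip_width: 0.758
```

Run:
```python
from h import *
w=grab('wrist','w10.png')
a=cv2.imread('pics/w10.png');cv2.imwrite('pics/c10.png',cv2.resize(a[160:330,120:390],None,fx=2.8,fy=2.8,interpolation=cv2.INTER_NEAREST))
```

```text
(no output)
```

View pics/c10.png

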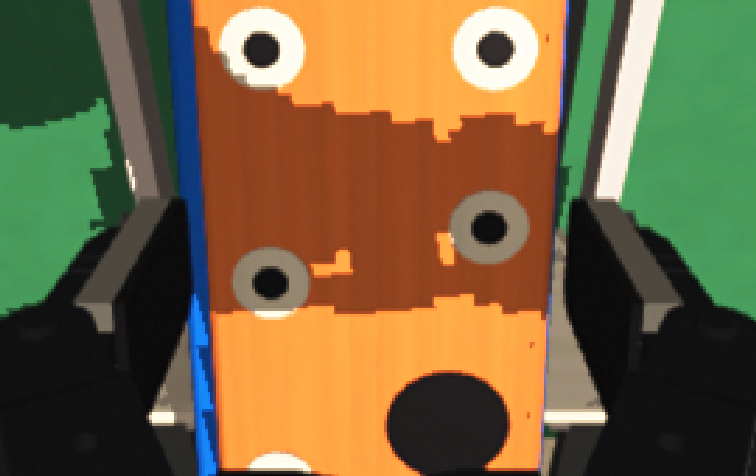

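```bash
python3 -m crank '[[65,[0,1,0],[0,0,0]],[65,[0,1,0],[0,0,0]]]'
```

```text
time_s: 13.8
tool_pos: [0.6228, 0.1384, 0.0814]
tool_rot: [-1.462, -1.462, 1.023]
wrist_force: [0.6, 0.2, -1.1]
grip_width: 0.764
```

```bash
python3 -m crank '[[65,[0,1,0],[0,0,0]],[65,[0,1,0],[0,0,0]]]'
```

```text
time_s: 14.0
tool_pos: [0.6232, 0.1384, 0.0806]
tool_rot: [-1.462, -1.462, 1.023]
wrist_force: [-2.1, -1.2, 6.0]
grip_width: 0.767
```

Run:
```python
import cv2
a=cv2.imread('pics/w7.png');cv2.imwrite('pics/d1.png',cv2.resize(a[50:280,140:370],None,fx=2.6,fy=2.6,interpolation=cv2.INTER_NEAREST))
a=cv2.imread('pics/w1.png');cv2.imwrite('pics/d2.png',cv2.resize(a[140:300,180:340],None,fx=3.7,fy=3.7,interpolation=cv2.INTER_NEAREST))
```

```text
(no output)
```

View pics/d1.png

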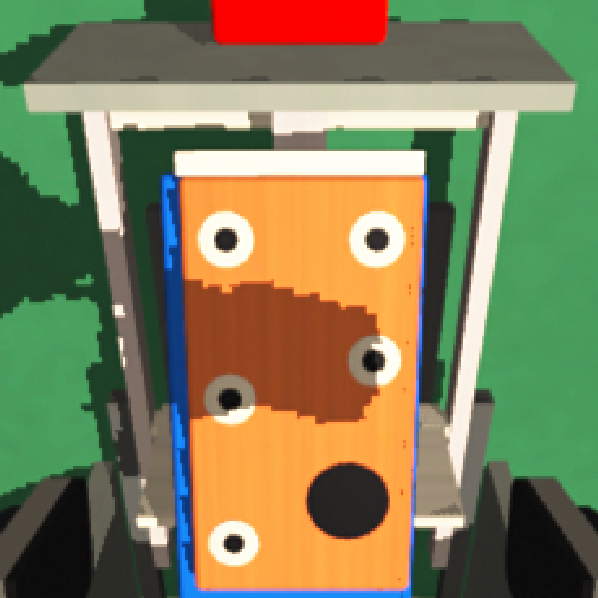

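View pics/d2.png

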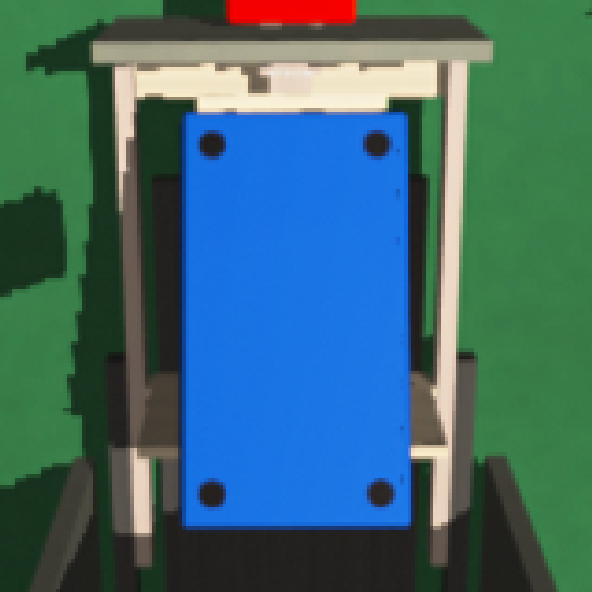

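```bash
python3 -m crank '[[65,[0,-3,0],[0,0,0]],[65,[0,-3,0],[0,0,0]],[60,[0,-3,0],[0,0,0]],[60,[0,-3,0],[0,0,0]],[60,[0,-3,0],[0,0,0]]]'
python3 - <<'E'
from h import *
w=grab('wrist','w11.png')
a=cv2.imread('pics/w11.png');cv2.imwrite('pics/c11.png',cv2.resize(a[160:330,120:390],None,fx=2.8,fy=2.8,interpolation=cv2.INTER_NEAREST))
E
```

```text
time_s: 14.5
tool_pos: [0.6221, 0.1384, 0.0833]
tool_rot: [-1.462, -1.462, 1.023]
wrist_force: [0.1, -0.0, 0.6]
grip_width: 0.707
```

View pics/c11.png

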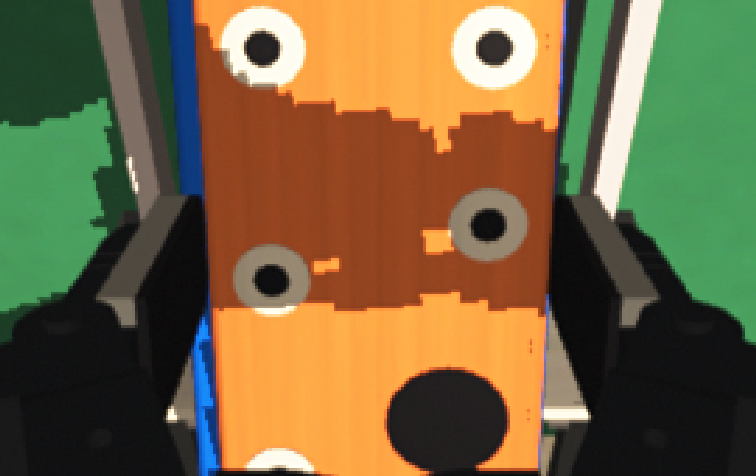

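```bash
python3 -m crank '[[45,[0,0,0],[0,0,0]],[45,[0,0,0],[0,0,0]],[45,[0,0,0],[0,0,0]],[45,[0,0,0],[0,0,0]]]' 50
python3 - <<'E'
from h import *
w=grab('wrist','w12.png')
a=cv2.imread('pics/w12.png');cv2.imwrite('pics/c12.png',cv2.resize(a[160:330,120:390],None,fx=2.8,fy=2.8,interpolation=cv2.INTER_NEAREST))
print(arm.read_state()['grip_width']*85.4)
E
```

```text
time_s: 14.95
tool_pos: [0.6222, 0.1384, 0.0837]
tool_rot: [-1.462, -1.463, 1.023]
wrist_force: [-3.2, -0.2, 6.6]
grip_width: 0.658
56.42285715214492
```

View pics/c12.png

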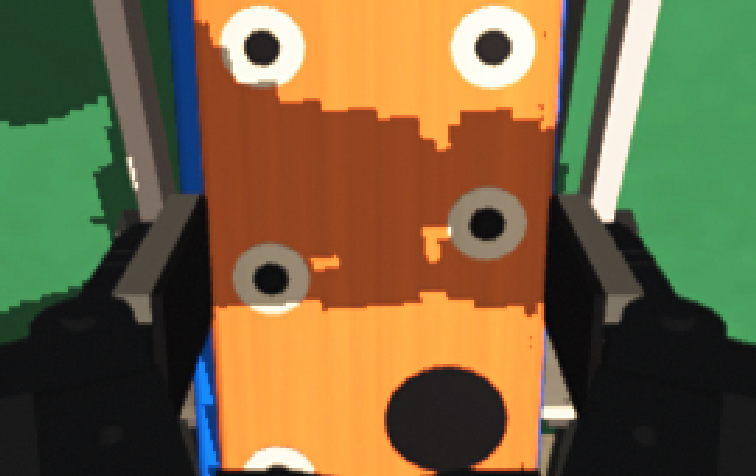

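```bash
python3 -m crank '[[45,[0,-3,0],[0,0,0]],[45,[0,-8,0],[0,0,0]],[45,[0,-16,0],[0,0,0]],[45,[0,-25,0],[0,0,0]],[45,[0,-25,0],[0,0,0]]]'
python3 - <<'E'
from h import *
w=grab('wrist','w13.png');f=grab('scene')
cv2.imwrite('pics/s13.png',cv2.resize(cv2.cvtColor(f['frame'],4)[110:230,210:370],None,fx=4,fy=4))
s=arm.read_state();print(s['grip_width']*85.4,s['wrist_force'].round(1))
E
```

```text
time_s: 15.5
tool_pos: [0.6134, 0.1385, 0.1082]
tool_rot: [-1.463, -1.463, 1.022]
wrist_force: [-0.3, 0.4, -2.7]
grip_width: 0.659
56.31596825896336 [-0.1 -0.1 -2.3]
```

View pics/s13.png

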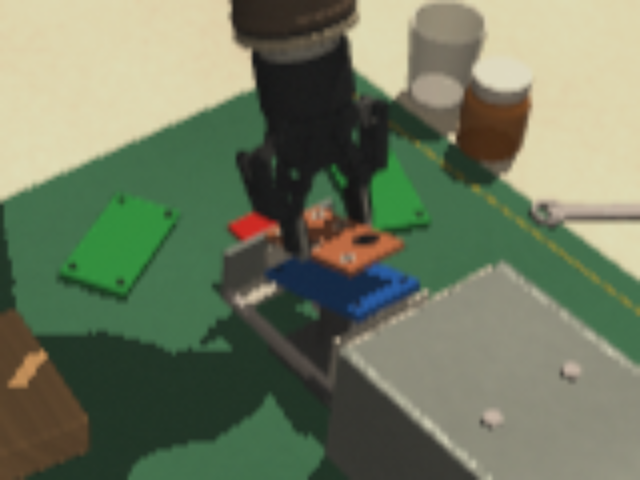

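View pics/w13.png

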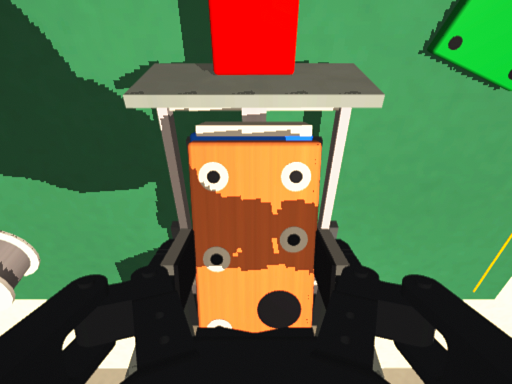

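Run:
```python
from h import *
go([.60,.139,.20],Rt(0))
print((Rt(0).T@(np.array([.533,-.131,.11])-[.60,.139,.20])*1000).round(1))
```

```text
shift [0.6, -91.7, -19.2] turn [0.3505, 0.0002, 0.0001]
[-270.   90.   67.]
```

```bash
python3 -m crank '[[45,[0,-20,-4],[0.05,0,0]],[45,[0,-40,-8],[0.13,0,0]],[45,[0,-60,-13],[0.22,0,0]],[45,[0,-80,-17],[0.3,0,0]],[45,[0,-92,-19],[0.35,0,0]],[45,[0,-92,-19],[0.35,0,0]]]'
python3 -m crank '[[45,[-15,4,3],[0,0,0]],[45,[-45,8,8],[0,0.01,0]],[45,[-80,14,15],[0,0.03,0]],[45,[-115,24,25],[0,0.05,0]],[45,[-150,36,35],[0,0.07,0]],[45,[-185,50,45],[0,0.09,0]],[45,[-220,65,55],[0,0.11,0]],[45,[-248,78,62],[0,0.124,0]],[45,[-265,87,66],[0,0.124,0]],[45,[-270,90,67],[0,0.124,0]],[45,[-270,90,67],[0,0.124,0]]]'
python3 - <<'E'
from h import *
w=grab('wrist','w14.png');go([.533,-.131,.11],Rt(0,-.124))
E
```

```text
time_s: 16.2
tool_pos: [0.6018, 0.1384, 0.201]
tool_rot: [-1.211, -1.211, 1.208]
wrist_force: [0.5, -0.2, -3.0]
grip_width: 0.66
time_s: 17.3
tool_pos: [0.5314, -0.132, 0.1087]
tool_rot: [-1.265, -1.116, 1.117]
wrist_force: [-0.1, 0.1, -2.6]
grip_width: 0.663
shift [0.6, -0.7, -0.8] turn [-0.0006, -0.0003, 0.0]
```

View pics/w14.png

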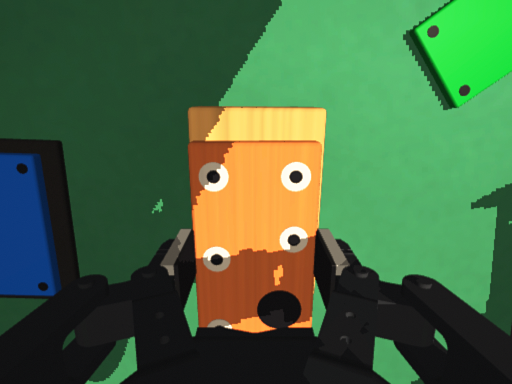

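Run:
```python
from h import *
w=grab('wrist');s=arm.read_state()
a,b=onplane(w,188.5,107,.040),onplane(w,326,107.5,.040)
print(a,b,np.linalg.norm(a-b));d=(b-a)/np.linalg.norm(b-a);fw=np.array([d[1],-d[0],0]);c=(a+b)/2+.07*fw;print(c,np.arctan2(fw[1],fw[0]))
p=c-.0033*fw;go([p[0],p[1],.055],Rt(0,-.124))
```

```text
[ 0.46252851 -0.1652225   0.04      ] [ 0.47360222 -0.07846968  0.04      ] 0.08745672488812203
[ 0.53750196 -0.13070944  0.04      ] -0.12696011826991674
shift [1.0, 54.7, -1.5] turn [-0.0, 0.0004, -0.0]
```

Block centre confirmed at (0.5375, −0.1307). Lower.

```bash
python3 -m crank '[[45,[0,20,0],[0,0,0]],[45,[1,40,-1],[0,0,0]],[45,[1,50,-1],[0,0,0]],[45,[1,54,-1],[0,0,0]],[45,[1,56,-1],[0,0,0]],[45,[1,56,-1],[0,0,0]]]'
```

```text
time_s: 18.0
tool_pos: [0.5343, -0.1307, 0.0541]
tool_rot: [-1.266, -1.118, 1.118]
wrist_force: [0.5, 0.9, -3.3]
grip_width: 0.66
```

```bash
python3 -m crank '[[45,[0,1,0],[0,0,0]],[45,[0,2,0],[0,0,0]]]'
```

```text
time_s: 18.2
tool_pos: [0.5344, -0.1309, 0.0523]
tool_rot: [-1.266, -1.118, 1.117]
wrist_force: [0.3, 0.3, -2.2]
grip_width: 0.66
```

```bash
python3 -m crank '[[45,[0,1,0],[0,0,0]],[45,[0,1,0],[0,0,0]]]'
```

```text
time_s: 18.4
tool_pos: [0.534, -0.1308, 0.0508]
tool_rot: [-1.265, -1.117, 1.117]
wrist_force: [1.1, 0.7, -2.2]
grip_width: 0.661
```

```bash
python3 -m crank '[[45,[0,1,0],[0,0,0]],[45,[0,1,0],[0,0,0]]]'
```

```text
time_s: 18.6
tool_pos: [0.534, -0.1308, 0.0497]
tool_rot: [-1.265, -1.117, 1.118]
wrist_force: [0.6, 0.0, -2.8]
grip_width: 0.656
```

```bash
python3 -m crank '[[45,[0,1,0],[0,0,0]],[45,[0,1,0],[0,0,0]]]'
```

```text
time_s: 18.8
tool_pos: [0.534, -0.1307, 0.0486]
tool_rot: [-1.265, -1.117, 1.118]
wrist_force: [-0.5, -0.7, -2.2]
grip_width: 0.654
```

```bash
python3 -m crank '[[45,[0,1,0],[0,0,0]],[45,[0,1,0],[0,0,0]]]'
```

```text
time_s: 19.0
tool_pos: [0.534, -0.1307, 0.0476]
tool_rot: [-1.265, -1.117, 1.118]
wrist_force: [0.3, -1.0, -2.3]
grip_width: 0.658
```

```bash
python3 -m crank '[[45,[0,1,0],[0,0,0]],[45,[0,1,0],[0,0,0]]]'
```

```text
time_s: 19.2
tool_pos: [0.534, -0.1307, 0.0467]
tool_rot: [-1.265, -1.117, 1.118]
wrist_force: [0.2, 0.5, -2.3]
grip_width: 0.656
```

```bash
python3 -m crank '[[45,[0,1,0],[0,0,0]],[45,[0,1,0],[0,0,0]]]'
```

```text
time_s: 19.4
tool_pos: [0.534, -0.1307, 0.0457]
tool_rot: [-1.265, -1.117, 1.118]
wrist_force: [-0.6, -0.3, -3.1]
grip_width: 0.659
```

```bash
python3 -m crank '[[45,[0,1,0],[0,0,0]],[45,[0,1,0],[0,0,0]]]'
```

```text
time_s: 19.6
tool_pos: [0.5341, -0.1308, 0.0449]
tool_rot: [-1.265, -1.118, 1.118]
wrist_force: [-1.5, 0.4, 3.4]
grip_width: 0.653
```

```bash
python3 -m crank '[[45,[0,1,0],[0,0,0]],[45,[0,1,0],[0,0,0]]]'
```

```text
time_s: 19.8
tool_pos: [0.5341, -0.1308, 0.0449]
tool_rot: [-1.266, -1.118, 1.117]
wrist_force: [-6.6, 1.2, 23.8]
grip_width: 0.661
```

```bash
python3 -m crank '[[60,[0,-1,0],[0,0,0]],[66,[0,-1,0],[0,0,0]],[70,[0,-1,0],[0,0,0]],[70,[0,-1,0],[0,0,0]]]'
python3 - <<'E'
from h import *
grab('wrist','w15.png')
E
```

```text
time_s: 20.2
tool_pos: [0.534, -0.1308, 0.0446]
tool_rot: [-1.265, -1.117, 1.118]
wrist_force: [-0.2, -0.5, -0.6]
grip_width: 0.82
```

View pics/w15.png

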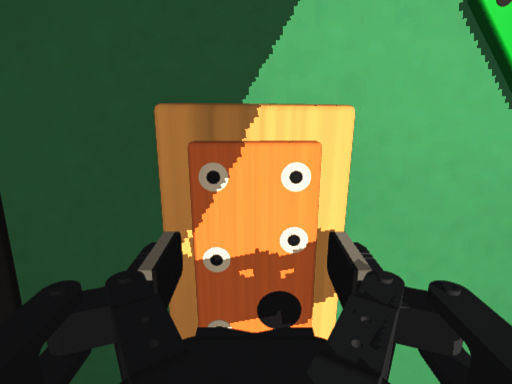

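```bash
python3 -m crank '[[70,[0,-5,0],[0,0,0]],[76,[0,-25,0],[0,0,0]],[76,[0,-65,0],[0,0,0]],[76,[0,-110,0],[0,0,0]],[76,[0,-145,0],[0,0,0]],[76,[0,-145,0],[0,0,0]]]'
python3 - <<'E'
from h import *
w=grab('wrist','w16.png');H=hsv(w)
m=(H[...,0]<25)&(H[...,1]>120)&(H[...,2]>40)
go([.58,.138,.20],Rt(0))
E
```

```text
time_s: 20.85
tool_pos: [0.5365, -0.1315, 0.1948]
tool_rot: [-1.272, -1.122, 1.115]
wrist_force: [0.1, -0.3, 0.2]
grip_width: 0.889
shift [272.6, -7.7, -11.1] turn [0.0046, -0.1238, -0.0011]
```

View pics/w16.png

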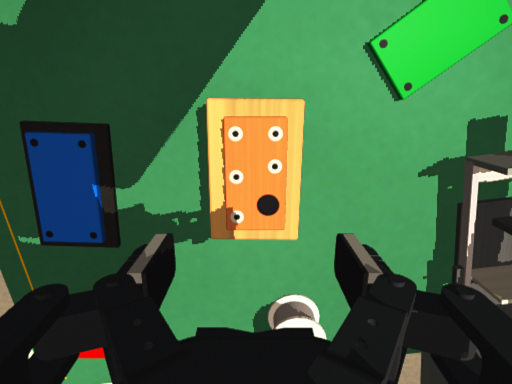

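```bash
python3 - <<'E'
from h import *
w=grab('wrist')
I=w['frame'];
for q,z in(([(224.5,115.5),(287.5,117),(286,230),(227,229.5)],.048),([(208,98.5),(304,99.5),(298,239),(209.5,238.5)],.04)):print(*desc([onplane(w,*u,z) for u in q]))
E
python3 -m crank '[[76,[48,-8,-2],[0,-0.06,0]],[76,[96,-8,-4],[0,-0.124,0]],[76,[144,-8,-6],[0,-0.124,0]],[76,[192,-8,-8],[0,-0.124,0]],[76,[235,-8,-11],[0,-0.124,0]],[76,[262,-8,-11],[0,-0.124,0]],[76,[273,-8,-11],[0,-0.124,0]],[76,[273,-8,-11],[0,-0.124,0]]]'
python3 - <<'E'
from h import *
n=np.array([-.342,0,.94]);go(np.array([.6264,.137,.0863])+.055*n,Rt(np.radians(20)))
E
```

```text
[ 0.5345 -0.1296  0.048 ] [0.0553 0.1074 0.0574 0.1081] [ 0.993 -0.117  0.   ]
[ 0.5337 -0.1308  0.04  ] [0.0854 0.1355 0.0894 0.1359] [ 0.99  -0.138  0.   ]
time_s: 21.75
tool_pos: [0.578, 0.1397, 0.1965]
tool_rot: [-1.207, -1.209, 1.212]
wrist_force: [-0.5, -1.1, -0.1]
grip_width: 0.891
shift [-2.7, 58.4, -29.7] turn [-0.351, 0.0022, -0.0]
```

```bash
python3 -m crank '[[76,[-1,20,-10],[-0.12,0,0]],[76,[-1,40,-20],[-0.24,0,0]],[76,[-1,58,-30],[-0.35,0,0]],[76,[-1,58,-30],[-0.35,0,0]],[76,[-1,58,-30],[-0.35,0,0]]]'
python3 - <<'E'
from h import *
w=grab('wrist','w17.png');H=hsv(w)
n=np.array([-.342,0,.94]);G=np.array([.6264,.137,.0863])
q,_=quad(bl(H));print(q.round(1).tolist())
for d in (.006,.0085,.011):
    p=G-d*n;c,e,v=desc(slope(w,q,p[2],p[0]));print(d,c,e,v,'along',((c-p)@[.94,0,.342]).round(4))
go(G-.0205*n,Rt(np.radians(20)))
E
```

```text
time_s: 22.25
tool_pos: [0.6076, 0.1362, 0.1394]
tool_rot: [-1.46, -1.457, 1.027]
wrist_force: [0.6, 0.4, 0.3]
grip_width: 0.888
[[203.0, 121.5], [308.29998779296875, 121.5], [299.8999938964844, 288.79998779296875], [210.39999389648438, 286.8999938964844]]
0.006 [0.631  0.1366 0.0816] [0.0656 0.1187 0.0649 0.1173] [ 0.94  -0.001  0.342] along 0.0027
0.0085 [0.6327 0.1366 0.0795] [0.0664 0.1202 0.0657 0.1188] [ 0.94  -0.001  0.342] along 0.0036
0.011 [0.6344 0.1366 0.0775] [0.0673 0.1218 0.0665 0.1203] [ 0.94  -0.001  0.342] along 0.0045
shift [0.5, 77.2, 1.8] turn [-0.0024, -0.0007, -0.0016]
```

View pics/w17.png

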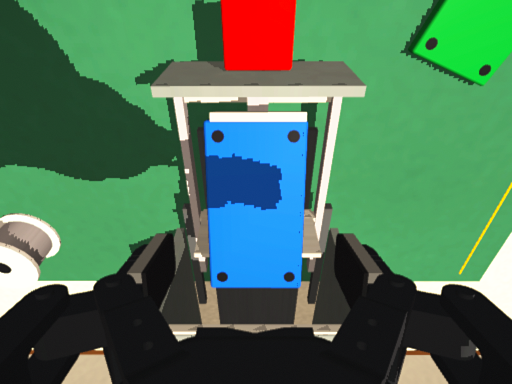

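```bash
python3 -m crank '[[74,[0,25,0],[0,0,0]],[74,[0,45,0],[0,0,0]],[74,[0,58,0],[0,0,0]],[74,[0,64,0],[0,0,0]],[74,[0,68,0],[0,0,0]],[74,[0,68,0],[0,0,0]]]'
```

```text
time_s: 22.9
tool_pos: [0.6322, 0.1376, 0.076]
tool_rot: [-1.462, -1.462, 1.023]
wrist_force: [-0.1, 0.1, 0.0]
grip_width: 0.869
```

```bash
python3 -m crank '[[50,[0,0,0],[0,0,0]],[50,[0,0,0],[0,0,0]],[50,[0,0,0],[0,0,0]],[50,[0,0,0],[0,0,0]],[50,[0,0,0],[0,0,0]]]' 50
python3 - <<'E'
from h import *
grab('wrist','w18.png')
E
```

```text
time_s: 23.4
tool_pos: [0.6323, 0.1378, 0.0769]
tool_rot: [-1.463, -1.463, 1.022]
wrist_force: [-1.3, -2.6, 7.4]
grip_width: 0.752
```

View pics/w18.png

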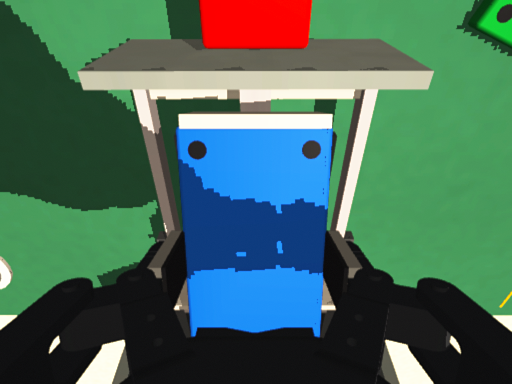

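```bash
python3 -m crank '[[50,[0,-4,0],[0,0,0]],[50,[0,-10,0],[0,0,0]],[50,[0,-20,0],[0,0,0]],[50,[0,-35,0],[0,0,0]],[50,[0,-35,0],[0,0,0]]]'
python3 - <<'E'
from h import *
grab('wrist','w19.png');f=grab('scene')
cv2.imwrite('pics/s19.png',cv2.resize(cv2.cvtColor(f['frame'],4)[110:230,210:370],None,fx=4,fy=4))
go([.60,.138,.20],Rt(0))
print((Rt(0).T@(np.array([.532,-.332,.12])-[.60,.138,.20])*1000).round(1))
E
```

```text
time_s: 23.95
tool_pos: [0.6198, 0.138, 0.1109]
tool_rot: [-1.463, -1.464, 1.022]
wrist_force: [-0.8, -0.1, -0.9]
grip_width: 0.752
shift [0.2, -91.8, -12.4] turn [0.3508, 0.0001, 0.0002]
[-470.   80.   68.]
```

View pics/s19.png

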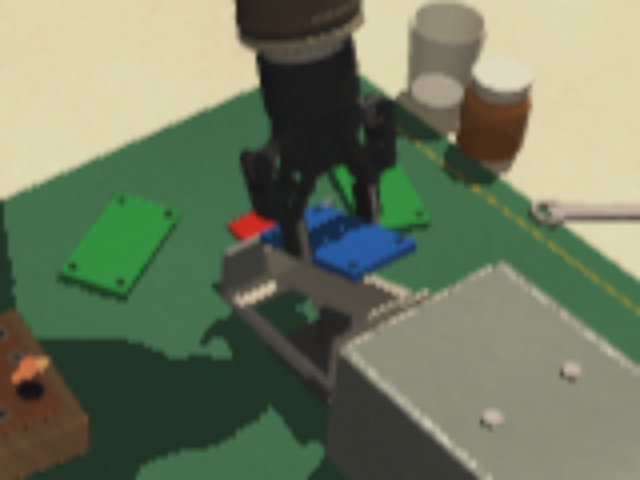

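View pics/w19.png

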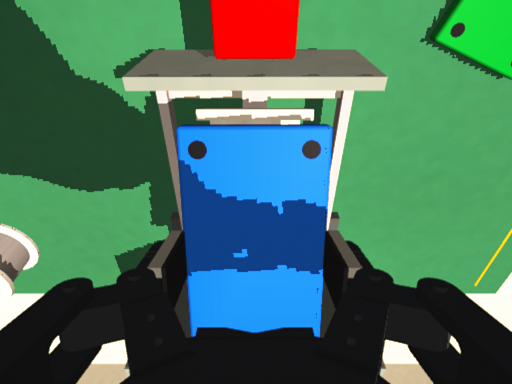

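```bash
python3 -m crank '[[50,[0,-20,-3],[0.05,0,0]],[50,[0,-40,-6],[0.13,0,0]],[50,[0,-60,-9],[0.22,0,0]],[50,[0,-80,-11],[0.3,0,0]],[50,[0,-92,-12],[0.35,0,0]],[50,[0,-92,-12],[0.35,0,0]]]'
python3 -m crank '[[50,[-25,5,3],[0,0,0]],[50,[-65,10,9],[0,0,0]],[50,[-110,15,15],[0,0.03,0]],[50,[-155,20,21],[0,0.05,0]],[50,[-200,30,27],[0,0.07,0]],[50,[-245,40,33],[0,0.09,0]],[50,[-290,50,39],[0,0.11,0]],[50,[-335,60,45],[0,0.13,0]],[50,[-380,65,51],[0,0.154,0]],[50,[-420,70,57],[0,0.154,0]],[50,[-455,75,64],[0,0.154,0]],[50,[-470,80,68],[0,0.154,0]]]'
python3 - <<'E'
from h import *
w=grab('wrist','w20.png');go([.532,-.332,.035],Rt(0,-.153))
E
```

```text
time_s: 24.65
tool_pos: [0.6013, 0.1378, 0.2003]
tool_rot: [-1.21, -1.21, 1.208]
wrist_force: [-0.0, -0.5, -1.2]
grip_width: 0.751
time_s: 25.85
tool_pos: [0.5304, -0.3348, 0.1178]
tool_rot: [-1.28, -1.093, 1.094]
wrist_force: [0.4, -0.1, -1.2]
grip_width: 0.753
shift [3.7, 82.1, -1.6] turn [-0.0007, -0.003, -0.0007]
```

View pics/w20.png

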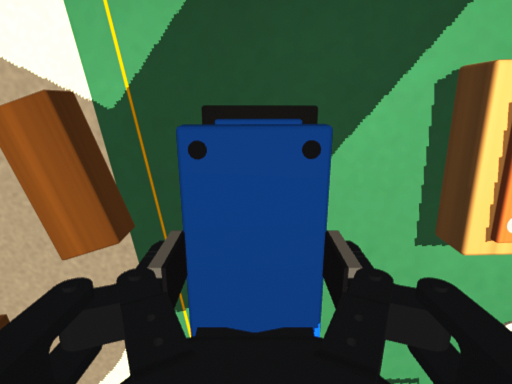

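Run:
```python
from h import *
w=grab('wrist');s=arm.read_state()
for (u1,u2,v,z,h,wd) in((215,302.5,119.5,.018,.06,.066),(202,318,106,.008,.07,.09)):
    a,b=onplane(w,u1,v,z),onplane(w,u2,v,z)
    d=(b-a)/np.linalg.norm(b-a);fw=np.array([d[1],-d[0],0]);c=(a+b)/2+h*fw;print(c,np.linalg.norm(a-b),np.arctan2(fw[1],fw[0]))
M=R.from_rotvec(s['tool_rot']).as_matrix();print(s['tool_pos']+M@[0,0,-.0023])
```

```text
[ 0.53477543 -0.33312251  0.018     ] 0.06449436931821863 -0.1551536957793543
[ 0.53545421 -0.33217543  0.008     ] 0.0881558928065938 -0.15517586526159519
[ 0.53247019 -0.33378851  0.11749388]
```

```bash
python3 -m crank '[[50,[0,25,0],[0,0,0]],[50,[0,50,0],[0,0,0]],[50,[0,70,0],[0,0,0]],[50,[0,82,0],[0,0,0]],[50,[0,88,0],[0,0,0]],[50,[0,90,0],[0,0,0]],[50,[0,90,0],[0,0,0]]]'
```

```text
time_s: 26.65
tool_pos: [0.5321, -0.3321, 0.0297]
tool_rot: [-1.279, -1.096, 1.095]
wrist_force: [-0.2, -0.2, -1.0]
grip_width: 0.746
```

```bash
python3 -m crank '[[50,[0,1,0],[0,0,0]],[50,[0,2,0],[0,0,0]],[50,[0,2,0],[0,0,0]]]'
```

```text
time_s: 26.95
tool_pos: [0.5319, -0.3324, 0.0277]
tool_rot: [-1.279, -1.095, 1.095]
wrist_force: [0.2, -0.7, -1.4]
grip_width: 0.756
```

```bash
python3 -m crank '[[50,[0,1,0],[0,0,0]],[50,[0,1,0],[0,0,0]]]'
```

```text
time_s: 27.15
tool_pos: [0.5317, -0.3322, 0.0263]
tool_rot: [-1.278, -1.095, 1.095]
wrist_force: [1.3, 0.3, -1.6]
grip_width: 0.751
```

```bash
python3 -m crank '[[50,[0,1,0],[0,0,0]],[50,[0,1,0],[0,0,0]]]'
```

```text
time_s: 27.35
tool_pos: [0.5318, -0.3322, 0.0252]
tool_rot: [-1.278, -1.095, 1.095]
wrist_force: [0.5, 0.8, -0.7]
grip_width: 0.752
```

```bash
python3 -m crank '[[50,[0,1,0],[0,0,0]],[50,[0,1,0],[0,0,0]]]'
```

```text
time_s: 27.55
tool_pos: [0.5317, -0.3322, 0.0241]
tool_rot: [-1.278, -1.095, 1.095]
wrist_force: [-0.8, 0.1, -1.3]
grip_width: 0.75
```

```bash
python3 -m crank '[[50,[0,1,0],[0,0,0]],[50,[0,1,0],[0,0,0]]]'
```

```text
time_s: 27.75
tool_pos: [0.5317, -0.3322, 0.0232]
tool_rot: [-1.278, -1.095, 1.095]
wrist_force: [0.4, 0.8, -0.4]
grip_width: 0.751
```

```bash
python3 -m crank '[[50,[0,1,0],[0,0,0]],[50,[0,1,0],[0,0,0]]]'
```

```text
time_s: 27.95
tool_pos: [0.5318, -0.3322, 0.0231]
tool_rot: [-1.278, -1.095, 1.095]
wrist_force: [-3.0, 2.3, 12.2]
grip_width: 0.75
```

Contact at TCP z = 23 mm (underside on the first spacer). Release.

```bash
python3 -m crank '[[68,[0,-0.7,0],[0,0,0]],[72,[0,-0.7,0],[0,0,0]],[76,[0,-0.7,0],[0,0,0]],[76,[0,-0.7,0],[0,0,0]]]'
python3 -m crank '[[76,[0,-5,0],[0,0,0]],[76,[0,-25,0],[0,0,0]],[76,[0,-65,0],[0,0,0]],[76,[0,-110,0],[0,0,0]],[76,[0,-145,0],[0,0,0]],[76,[0,-145,0],[0,0,0]],[76,[0,-145,0],[0,0,0]]]'
python3 - <<'E'
from h import *
w=grab('wrist','w21.png');H=hsv(w);q,_=quad(bl(H,40));print(q.round(1).tolist(),*desc([onplane(w,*u,.028) for u in q]))
E
```

```text
time_s: 28.35
tool_pos: [0.5317, -0.3322, 0.0229]
tool_rot: [-1.278, -1.095, 1.095]
wrist_force: [-0.5, -0.5, -0.1]
grip_width: 0.892
time_s: 29.05
tool_pos: [0.5321, -0.3324, 0.1691]
tool_rot: [-1.28, -1.096, 1.095]
wrist_force: [-0.3, -0.7, 0.2]
grip_width: 0.89
[[292.29998779296875, 110.19999694824219], [289.0, 238.5], [221.10000610351562, 238.5], [216.5, 112.0999984741211]] [ 0.5322 -0.3325  0.028 ] [0.1206 0.0658 0.1191 0.0655] [ 0.989 -0.147  0.   ]
```

View pics/w21.png

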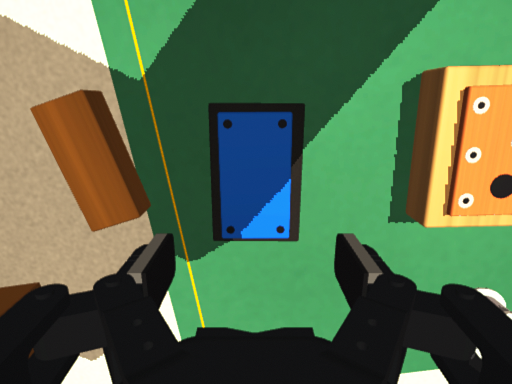

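Run:
```python
from h import *
go([.5276,.138,.17],Rt(0))
M=Rt(0);print((M.T@(np.array([.5276,.138,.10])-[.5276,.138,.17])*1000).round(1), (Rt(0).T@Rt(np.radians(25))).round(3).tolist())
```

```text
shift [463.9, -2.1, 75.9] turn [-0.0001, -0.1538, 0.0]
[ 0. 70.  0.] [[1.0, 0.0, 0.0], [0.0, 0.906, 0.423], [0.0, -0.423, 0.906]]
```

```bash
python3 -m crank '[[40,[48,-2,8],[0,-0.05,0]],[0,[96,-2,16],[0,-0.1,0]],[0,[144,-2,24],[0,-0.154,0]],[0,[192,-2,32],[0,-0.154,0]],[0,[240,-2,40],[0,-0.154,0]],[0,[288,-2,48],[0,-0.154,0]],[0,[336,-2,55],[0,-0.154,0]],[0,[384,-2,63],[0,-0.154,0]],[0,[430,-2,70],[0,-0.154,0]],[0,[455,-2,75],[0,-0.154,0]],[0,[464,-2,76],[0,-0.154,0]],[0,[464,-2,76],[0,-0.154,0]]]'
python3 -m crank '[[0,[0,0,0],[-0.14,0,0]],[0,[0,15,0],[-0.28,0,0]],[0,[0,35,0],[-0.436,0,0]],[0,[0,50,0],[-0.436,0,0]],[0,[0,65,0],[-0.436,0,0]],[0,[0,65,0],[-0.436,0,0]]]'
python3 - <<'E'
from h import *
w=grab('wrist','w22.png');f=grab('scene')
cv2.imwrite('pics/s22.png',cv2.resize(cv2.cvtColor(f['frame'],4)[110:230,210:370],None,fx=4,fy=4))
s=arm.read_state();print(s['tool_pos'].round(4),s['grip_width'],s['qpos'].round(2));go([.5276,.138,.09],Rt(np.radians(25)))
H=hsv(w);r,m=quad(((H[...,0]<8)|(H[...,0]>172))&(H[...,1]>150)&(H[...,2]>80));print(r.round(1).tolist())
E
```

```text
time_s: 30.3
tool_pos: [0.5271, 0.1386, 0.1689]
tool_rot: [-1.207, -1.209, 1.212]
wrist_force: [0.2, -1.5, -0.1]
grip_width: 0.005
time_s: 30.9
tool_pos: [0.5449, 0.1108, 0.1328]
tool_rot: [-1.581, -1.46, 1.015]
wrist_force: [1.1, -1.0, 0.6]
grip_width: -0.0
[0.5442 0.1107 0.1321] 0.0001152503158603451 [ 0.26  0.4   2.24 -0.99  0.21 -0.34]
shift [29.4, 29.5, 32.5] turn [-0.0164, -0.0058, -0.0756]
[[341.6000061035156, 97.5], [333.20001220703125, 158.5], [273.5, 158.5], [273.5, 97.5]]
```

View pics/w22.png

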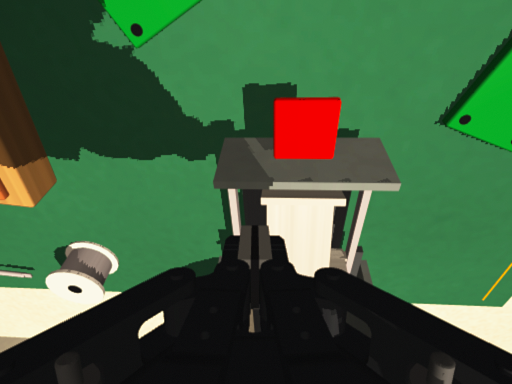

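View pics/s22.png

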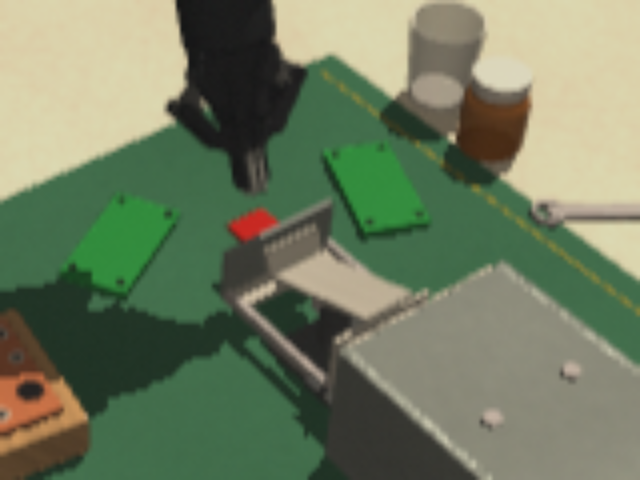

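Run:
```python
from h import *
go([.529,.138,.13],Rt(0))
```

```text
shift [26.8, -6.3, 14.9] turn [0.4197, -0.0222, -0.0731]
```

```bash
python3 -m crank '[[0,[9,-10,5],[0.14,-0.007,-0.024]],[0,[18,-8,10],[0.28,-0.015,-0.048]],[0,[27,-6,15],[0.42,-0.022,-0.073]],[0,[27,-6,15],[0.42,-0.022,-0.073]],[0,[27,-6,15],[0.42,-0.022,-0.073]]]'
python3 - <<'E'
from h import *
s=arm.read_state();print(s['tool_pos'].round(4),s['qpos'].round(2));go([.529,.138,.10],Rt(0))
E
```

```text
time_s: 31.5
tool_pos: [0.5286, 0.1434, 0.1318]
tool_rot: [-1.195, -1.216, 1.206]
wrist_force: [0.4, -1.7, -0.9]
grip_width: 0.001
[0.5286 0.1434 0.1318] [ 0.2   0.48  1.93  0.02  0.73 -1.39]
shift [-5.8, 31.7, -0.5] turn [-0.0044, 0.0054, 0.012]
```

```bash
python3 -m crank '[[0,[-3,10,0],[0,0,0]],[0,[-6,25,0.5],[-0.004,0.005,0.012]],[0,[-6,35,0.5],[-0.004,0.005,0.012]],[0,[-6,41,0.5],[-0.004,0.005,0.012]],[0,[-6,41,0.5],[-0.004,0.005,0.012]]]'
python3 - <<'E'
from h import *
w=grab('wrist','w23.png');s=arm.read_state();print(s['tool_pos'].round(4),s['wrist_force'].round(1));go([.528,.138,.07],Rt(0))
E
```

```text
time_s: 32.0
tool_pos: [0.5287, 0.1339, 0.089]
tool_rot: [-1.223, -1.205, 1.211]
wrist_force: [0.4, 0.7, -0.3]
grip_width: -0.005
[0.5292 0.134  0.0897] [-0.2  0.3  0. ]
shift [4.2, 19.6, 1.3] turn [0.0058, -0.0045, -0.0104]
```

View pics/w23.png

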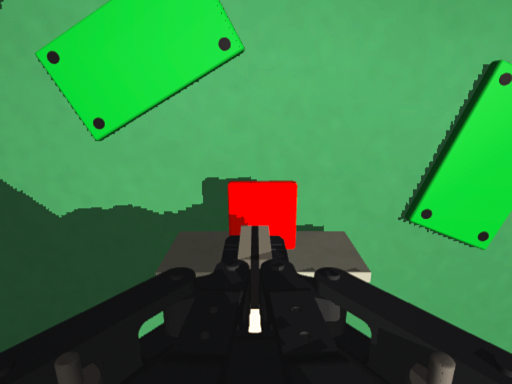

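```bash
python3 -m crank '[[0,[2,6,0.5],[0.003,-0.002,-0.005]],[0,[4,11,1],[0.006,-0.005,-0.01]],[0,[4,14,1],[0.006,-0.005,-0.01]],[0,[4,14,1],[0.006,-0.005,-0.01]]]'
```

```text
time_s: 32.45
tool_pos: [0.5285, 0.1378, 0.0755]
tool_rot: [-1.209, -1.209, 1.21]
wrist_force: [0.7, -0.1, 0.8]
grip_width: -0.0
```

```bash
python3 -m crank '[[0,[0,1.5,0],[0,0,0]],[0,[0,3,0],[0,0,0]],[0,[0,3,0],[0,0,0]]]'
```

```text
time_s: 32.75
tool_pos: [0.5287, 0.1378, 0.0728]
tool_rot: [-1.209, -1.209, 1.21]
wrist_force: [-0.3, 0.1, -0.3]
grip_width: -0.002
```

```bash
python3 -m crank '[[0,[0,1.5,0],[0,0,0]],[0,[0,3,0],[0,0,0]],[0,[0,3,0],[0,0,0]]]'
```

```text
time_s: 33.05
tool_pos: [0.5286, 0.1378, 0.0697]
tool_rot: [-1.209, -1.209, 1.21]
wrist_force: [0.3, -0.4, -0.3]
grip_width: 0.002
```

```bash
python3 -m crank '[[0,[0,1.5,0],[0,0,0]],[0,[0,3,0],[0,0,0]],[0,[0,3,0],[0,0,0]]]'
```

```text
time_s: 33.35
tool_pos: [0.5286, 0.1378, 0.0667]
tool_rot: [-1.209, -1.209, 1.21]
wrist_force: [-0.6, 1.0, -0.8]
grip_width: 0.0
```

```bash
python3 -m crank '[[0,[0,1.5,0],[0,0,0]],[0,[0,3,0],[0,0,0]],[0,[0,3,0],[0,0,0]]]'
```

```text
time_s: 33.65
tool_pos: [0.5286, 0.1378, 0.0637]
tool_rot: [-1.209, -1.209, 1.21]
wrist_force: [-0.1, 0.5, -0.5]
grip_width: 0.002
```

```bash
python3 -m crank '[[0,[0,1.5,0],[0,0,0]],[0,[0,3,0],[0,0,0]],[0,[0,3,0],[0,0,0]]]'
```

```text
time_s: 33.95
tool_pos: [0.5286, 0.1378, 0.0609]
tool_rot: [-1.209, -1.209, 1.21]
wrist_force: [-2.5, -0.4, 6.7]
grip_width: -0.002
```

```bash
python3 -m crank '[[0,[0,1.5,0],[0,0,0]],[0,[0,3,0],[0,0,0]],[0,[0,3,0],[0,0,0]]]'
```

```text
time_s: 34.25
tool_pos: [0.5286, 0.1378, 0.0581]
tool_rot: [-1.209, -1.209, 1.21]
wrist_force: [-2.3, 0.3, 9.0]
grip_width: 0.001
```

```bash
python3 -m crank '[[0,[0,1.5,0],[0,0,0]],[0,[0,3,0],[0,0,0]],[0,[0,3,0],[0,0,0]]]'
```

```text
time_s: 34.55
tool_pos: [0.5288, 0.1379, 0.0551]
tool_rot: [-1.209, -1.209, 1.21]
wrist_force: [-2.2, -0.6, 10.4]
grip_width: 0.001
```

```bash
python3 -m crank '[[0,[0,0.3,-3],[0,0,0]],[0,[0,0.3,-6],[0,0,0]],[0,[0,0.3,-9],[0,0,0]],[0,[0,0.3,-13],[0,0,0]]]'
```

```text
time_s: 34.95
tool_pos: [0.5417, 0.1379, 0.055]
tool_rot: [-1.209, -1.209, 1.21]
wrist_force: [-3.5, 0.5, 11.0]
grip_width: 0.001
```

```bash
python3 -m crank '[[0,[0,0,-6],[0,0,0]],[0,[0,0,-12],[0,0,0]],[0,[0,0,-18],[0,0,0]],[0,[0,0,-25],[0,0,0]]]'
python3 -m crank '[[0,[0,0,-8],[0,0,0]],[0,[0,0,-16],[0,0,0]],[0,[0,0,-20],[0,0,0]],[0,[0,0,-20],[0,0,0]]]'
python3 - <<'E'
from h import *
grab('wrist','w24.png')
E
```

```text
time_s: 35.35
tool_pos: [0.5668, 0.1379, 0.055]
tool_rot: [-1.209, -1.209, 1.21]
wrist_force: [-4.3, 0.0, 10.4]
grip_width: 0.002
time_s: 35.75
tool_pos: [0.5879, 0.138, 0.0552]
tool_rot: [-1.21, -1.21, 1.209]
wrist_force: [0.6, -0.2, 9.2]
grip_width: 0.003
```

View pics/w24.png

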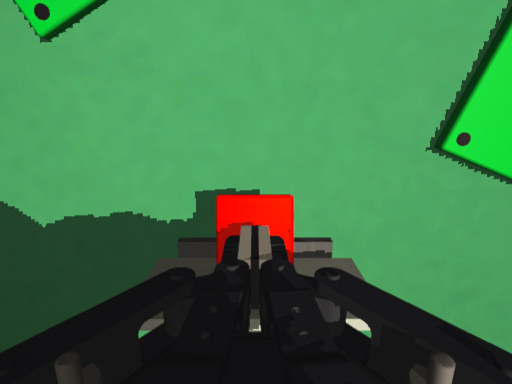

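```bash
python3 -m crank '[[0,[0,-5,1],[0,0,0]],[0,[0,-10,1],[0,0,0]],[0,[0,-14,0],[0,0,0]],[0,[0,-14,-8],[0,0,0]],[0,[0,-14,-20],[0,0,0]],[0,[0,-14,-35],[0,0,0]],[0,[0,-14,-50],[0,0,0]],[0,[0,-14,-65],[0,0,0]],[0,[0,-14,-78],[0,0,0]],[0,[0,-14,-88],[0,0,0]],[0,[0,-14,-94],[0,0,0]],[0,[0,-14,-98],[0,0,0]]]'
python3 - <<'E'
from h import *
f=grab('scene');cv2.imwrite('pics/s25.png',cv2.resize(cv2.cvtColor(f['frame'],4)[110:250,210:390],None,fx=4,fy=4));grab('wrist','w25.png')
E
```

```text
time_s: 37.0
tool_pos: [0.6849, 0.1378, 0.0681]
tool_rot: [-1.209, -1.208, 1.21]
wrist_force: [-3.8, 1.5, -0.2]
grip_width: 0.001
```

View pics/s25.png

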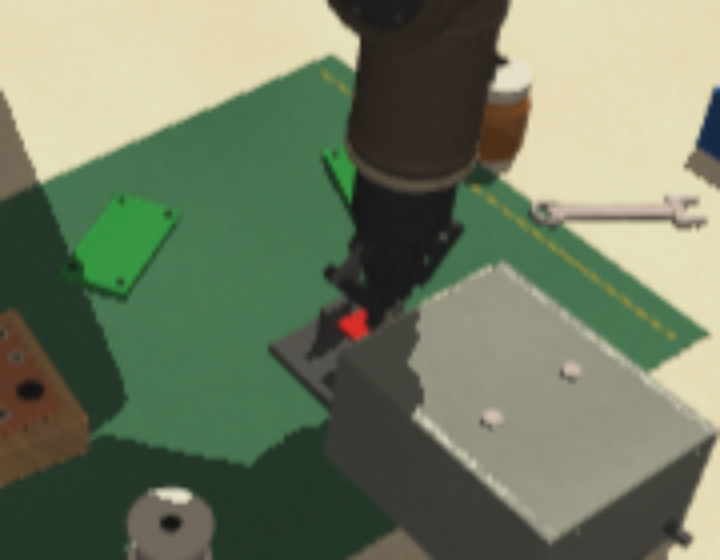

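View pics/w25.png

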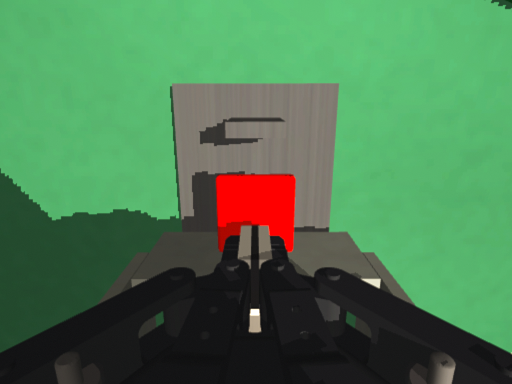

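Still sliding (3.8 N). Continue in small steps to the stop.

```bash
python3 -m crank '[[0,[0,0,-3],[0,0,0]],[0,[0,0,-6],[0,0,0]],[0,[0,0,-9],[0,0,0]]]'
```

```text
time_s: 37.4
tool_pos: [0.6935, 0.1379, 0.0685]
tool_rot: [-1.209, -1.209, 1.21]
wrist_force: [-2.7, 0.1, -2.5]
grip_width: -0.003
```

```bash
python3 -m crank '[[0,[0,0,-1.5],[0,0,0]],[0,[0,0,-3],[0,0,0]]]'
```

```text
time_s: 37.6
tool_pos: [0.6968, 0.1378, 0.0685]
tool_rot: [-1.209, -1.209, 1.21]
wrist_force: [-2.2, 0.2, -3.0]
grip_width: -0.001
```

```bash
python3 -m crank '[[0,[0,0,-1.5],[0,0,0]],[0,[0,0,-3],[0,0,0]]]'
```

```text
time_s: 37.8
tool_pos: [0.6997, 0.1379, 0.0685]
tool_rot: [-1.209, -1.209, 1.21]
wrist_force: [-11.7, -1.0, 0.3]
grip_width: 0.003
```

```bash
python3 -m crank '[[0,[0,0,-1],[0,0,0]],[0,[0,0,-2],[0,0,0]]]'
```

```text
time_s: 38.0
tool_pos: [0.6997, 0.1378, 0.0685]
tool_rot: [-1.207, -1.206, 1.212]
wrist_force: [-18.3, 0.1, 11.3]
grip_width: 0.003
```

```bash
python3 -m crank '[[0,[0,0,0],[0,0,0]],[0,[0,0,0],[0,0,0]],[0,[0,-1,6],[0,0,0]],[0,[0,-10,20],[0,0,0]],[0,[0,-40,40],[0,0,0]],[0,[0,-80,60],[0,0,0]],[0,[0,-120,80],[0,0,0]],[0,[0,-150,90],[0,0,0]],[0,[0,-150,90],[0,0,0]],[0,[0,-150,90],[0,0,0]]]'
python3 - <<'E'
from h import *
f=grab('scene','s26.png');t=grab('top','t26.png');w=grab('wrist','w26.png')
H=hsv(w);r,_=quad(((H[...,0]<8)|(H[...,0]>172))&(H[...,1]>150)&(H[...,2]>80));print(*desc([onplane(w,*x,.055) for x in r]))
E
```

```text
time_s: 39.0
tool_pos: [0.6126, 0.1381, 0.2198]
tool_rot: [-1.211, -1.212, 1.208]
wrist_force: [-0.3, 0.7, -0.8]
grip_width: -0.002Traceback (most recent call last):
  File "<stdin>", line 3, in <module>
  File "h.py", line 33, in quad
    v=cv2.fitLine(p[ok].astype(np.float32),cv2.DIST_HUBER,0,.01,.01).ravel()
      ~~~~~~~~~~~^^^^^^^^^^^^^^^^^^^^^^^^^^^^^^^^^^^^^^^^^^^^^^^^^^^
cv2.error: OpenCV(4.12.0) /io/opencv/modules/imgproc/src/linefit.cpp:50: error: (-215:Assertion failed) count > 0 in function 'fitLine2D_wods'
```

View pics/s26.png

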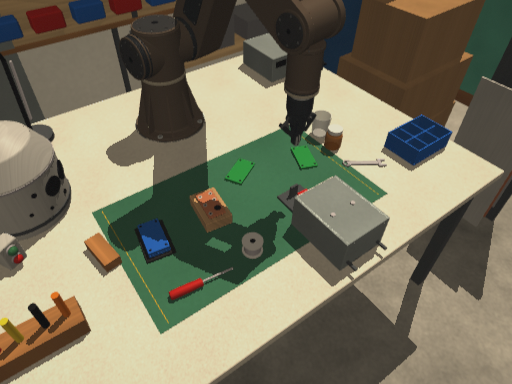

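View pics/t26.png

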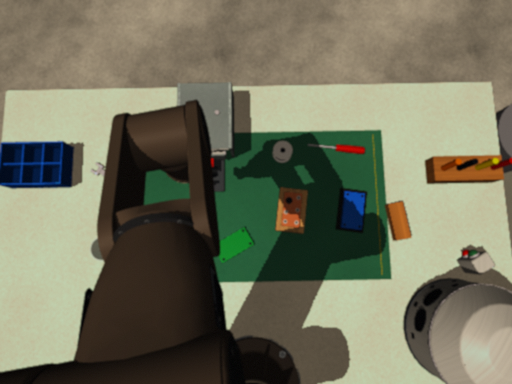

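View pics/w26.png

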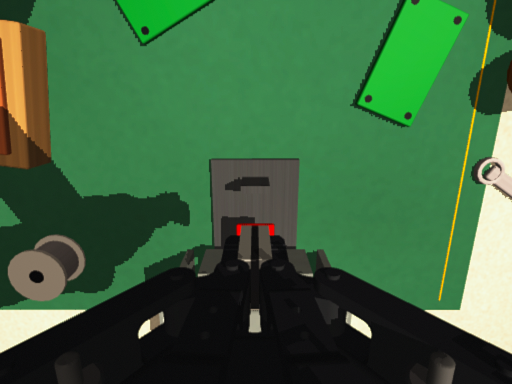

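Run:
```python
from h import *
w=grab('wrist');t=grab('top')
for z in(.05,.056):print(onplane(w,255,223.5,z))
H=hsv(t);q,_=quad(box(bl(H,30),335,370,180,235));print(*desc([onplane(t,*u,.028) for u in q]))
s=arm.read_state();print(s['wrist_force'].round(1),abs(s['dq']).max())
```

```text
[0.66629073 0.13822242 0.05      ]
[0.66384064 0.13821123 0.056     ]
[ 0.5344 -0.3306  0.028 ] [0.0746 0.1248 0.0695 0.1242] [ 0.986 -0.168 -0.   ]
[-0.7  0.2  0.3] 0.0030917353506194753
```

```bash
python3 -c "
from rig import arm
print(arm.job_done())"
```

```text
the job is handed in; nothing more can be done
None
```

I unpacked the stack in order and handed the job in at about 39 s of the 72 s. `job_done` reports no verdict, so the result below rests on my own checks.

**What I did**
- The top spacer went onto the mat, the panel bosses up onto the wooden block, and the low spacer onto the first.
- Each plate was lowered until the wrist force showed contact, then let go.
- I felt for the red pad and pressed it about 8 mm at about 10 N. I kept it down while the tray slid about 50 mm, then pushed on the front wall above the pad until the tray hit its end stop.

**Last checks**
- **Spacers:** by the wrist camera the lower one is at (0.534, -0.333) and the upper at (0.532, -0.333). The mat centre is about (0.535, -0.332), and the yaw is within 0.01 rad. The top camera, at coarser resolution, agreed within about 3 mm.
- **Panel:** it is about 1.5 mm and 0.02 rad from the block's own outline in the same picture. The block's absolute centre varied by 4 mm between views.
- **Tray:** it stopped hard at the expected position, with the push force rising to 18 N. The pad's outer edge then measured about 0.163 to 0.165 m further in than at the start.
- **Robot and bystanders:** the arm was clear, with zero force. In the last pictures no bystander looked moved; I did not measure them.

**What disagreed or failed**
- Plate heights from the pictures were up to 4 mm off from what contact showed, so I relied on the force.
- My first descent onto the panel was too fast. It touched at about 39 N on a fingertip, and I backed off, re-centred and widened the fingers.
- A 25 degree tilted approach to the pad was out of reach, so I did the pressing with the tool vertical.

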